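# Refit the sprung idler roller in the jar mill

## Robot

A 7-joint arm with a two-finger parallel gripper is mounted at the origin on the work surface. World frame = base frame: x ahead of the robot, y to its left, z up, the work surface at z = 0. Lengths are in m, angles in rad, forces in N, time in s.
With the tool pointing down it reaches from about 0.425 to 0.925 m from the base axis. Payload 6.8 kg.
Tool frame: the origin (TCP) lies midway between the tips of the shut fingers; the grasp point (between the pads) lies 19 mm behind it; z points along the fingers, x is the direction in which the jaws open and shut, and the axes are right-handed (so a half turn about z gives the same grasp; the last joint's range is limited). The gripper opens to 85 mm and grips with 20 to 120 N. Pads are 22 mm wide; open, the fingers measure 114 mm over their backs; the gripper's body (76 mm by 85 mm) begins 54 mm behind the grasp point. The pads swing forward as they close: fully open they stand 13 mm farther back than shut.
Start: joints at [-1.357, 0.477, 0.022, 1.555, -0.011, 1.109, -0.083], TCP at [0.213, 0.64, 0.231] pointing down, gripper open.
Joint ranges: [-2.96, 2.96], [-0.34, 2.1], [-1.41, 1.46], [0.24, 2.44], [-1.37, 4.51], [0.17, 1.92], [-2.96, 2.96]. Speed limits (rad/s): [2.39, 2.39, 3.14, 3.14, 3.14, 3.14, 3.14].

## Interface

Orientations are given as a unit quaternion [w, x, y, z].
In Python, from station import * gives the robot as it stands.
- The arm moves only by the shell command python3 -m handwheel 'ROWS' [FORCE]. ROWS is JSON, a list of rows, each an object of numbers: "grip": the finger opening in cm, from 0 to 8.54; "tx", "ty", "tz": the shift along the tool's x, y, z in cm; "yaw": the turn about the tool's z in degrees. In form: [{"grip": .., "tx": .., "ty": .., "tz": .., "yaw": ..}, ...]. A call has 1 to 5 rows; each row shifts and turns the commanded pose from where the row before left it, along the tool's axes as they then stand; what a row does not reach is not made up. A row lasts 1/10 s, in which the tool goes at most 50 mm and 8.59 degrees, less where a joint would pass 70% of its speed; a pose out of reach is approached as far as the arm can. A call is refused whole if a number of a shift passes 5 or a number of a turn 8.59, either way. A call with a gripper value outside its range is refused whole. The fingers move at their own pace and stop on an object; FORCE is the grip in N (left out, the last holds). Time passes only in rows, so rows that do not move let the fingers close. It gives the time, the measured TCP pose, the force and the opening at its end, in the units of the state.
- get_obs(): the state, without advancing time (a new reading comes with each control period).
- read_camera(name): name is "scene" or "top" or "wrist"; returns a dict with "image" (400x640x3 uint8, blue, green, red), "intrinsics" (3x3 intrinsics, pixels), "position" and "attitude" of the camera in the world; the wrist camera has in their place "hand_eye" (4x4, takes a point from camera to tool coordinates, whose origin is the TCP and whose axes are the tool frame's). Camera axes: x right, y down, z forward; pixel columns grow to the right and rows downward; lengths in m; the calibration is good to about 2 mm. The wrist camera is an equidistant fisheye: a pixel r from the principal point sees the ray r / f radians off the axis. A picture is of the moment at which its call begins: read the wrist's pose just before it. There is no depth.
- hand_in(): hands the job in, once; it reports no verdict.
The state is a dict: "t": time; "q": joint angles; "joint_vel": joint speeds; "joint_torque": joint torques, N m; "eef_pos": TCP position; "tool_rot": TCP orientation; "contact_force": force on the tool from outside, world axes, zero at the start; "torque": the same for the moment, N m; "gripper_width": opening from 0.0 (shut) to 1.0 (fully open).
Only numpy, scipy, OpenCV 4.12 (cv2) and the standard library are available. Lean on these libraries where they do the work, as an engineer would, in place of code of your own. Each camera call takes 0.05 s, during which the arm holds its last target. There are 200 camera calls.

## Task

Refit the loose idler roller in the jar mill beside the rubber drive roller: work its sprung journal into the cup of one bearing carrier, press the roller back against the spring until its other journal passes between the carriers, and let the spring push that one fully home into the opposite cup, then let go. The carriers are clamped at heights that were not measured, so find the cups by feel. They are plastic: press no harder than the spring needs, and leave the other things on the bench where they are.

Things in the scene. Friction and masses are not known exactly. Their poses are not given: they have to be found in the camera images.
- idler_mid (a point): centre of the loose idler roller, on its axis: a plain aluminium tube 32 mm in diameter and 160 mm long, about 0.34 kg in all, with a steel journal 10 mm in diameter at each end, its end chamfered by 1 mm. At the start it lies level in the rest, its axis 62 mm above the bench. The point's own y axis runs along the tube towards the sprung journal
- sprung_tip (a point): tip of the sprung journal, the longer of the two: at rest it stands 38 mm out of the tube (tip 118 mm from idler_mid, along its +y). It can be pushed up to 18 mm into the tube; the spring starts at 3.2 N and adds 0.4 N per mm, so 10.4 N fully in; beyond that it is solid
- fixed_tip (a point): tip of the fixed journal, the shorter one at the tube's other end: 16 mm long, rigid (tip 96 mm from idler_mid, along its -y). Tip to tip the free roller measures 214 mm
- idler: the same roller as a whole; its origin is idler_mid
- rest: fixed roller rest the idler lies in: aluminium plate 85 x 150 x 8 mm with two black V saddles, each 12 mm wide, 55 mm either side of the middle, 54 mm across and their tops 62 mm above the bench; the tube is free between them. Origin: centre of its underside; y axis along the roller
- mill: fixed bench jar mill: painted base 200 x 246 mm, top 58 mm above the bench; end plates 111 mm either side of its centre, 120 mm high; motor housing 100 mm long, 130 mm high beyond the +y one. Origin: under the base's centre; y along the rollers. Rubber drive roller, 36 mm diameter, at x = -45 mm, axis 104 mm high; the idler belongs at x = +45 mm
- bearing_left (a point): on the idler's line at the inner face of the mill's +y bearing carrier, 110 mm above the bench; axes as the mill's. A carrier is an upright white plastic plate 44 mm wide, 58 tall, 12 thick, with a blind round cup 13 mm in diameter, 10 deep, centred 30 mm below its top edge. It is clamped fast up to 8 mm above or below mid-height: the cup's centre may lie that far above or below this point
- bearing_right (a point): the same for the -y carrier, its height set on its own. The flat inner faces are 190 mm apart, the cups' bottoms 210 mm, so the seated roller is 4 mm shorter than free; with the sprung tip at its cup's bottom the spring must go in 14 mm or a little more before the fixed tip passes the opposite face. Either end of the roller may go to either carrier
- jar: bystander: white ceramic jar with a steel lid, 100 mm in diameter, 134 mm tall, standing; origin under its centre
- beaker: bystander: glass beaker, 82 mm in diameter, 115 mm tall; origin under its centre
- reagent: bystander: white bottle with a black cap, 76 mm in diameter, 170 mm tall; origin under its centre
- tin: bystander: steel sample tin, 72 mm in diameter, 55 mm tall; origin under its centre
- spanner: bystander: steel spanner 180 mm long, lying along its x axis; origin under its middle
- brush: bystander: bench brush 200 mm long, lying along its x axis; origin under its middle
- scoop: bystander: steel sample spoon 200 mm long, lying along its x axis; origin under its middle
Things that resemble listed ones, but are neither listed nor needed, are in the scene too. What is meant by the idler is not orange, and is the larger of those in its own colour.

How it is judged:
By the outcome, as a careful person would: the job done as asked, in the order asked, and still so for the second after the job is handed in, with the robot touching nothing.
It also fails if it takes over 72 s, if anything falls off the work surface, if the arm or the gripper's body presses on something with over 40 N, if the wrist force passes 120 N, or if a joint passes its speed limit or range.

## Working session

There is one attempt and no reset: what is moved stays moved. The work goes in short steps, Python scripts to look and compute and a shell command to move; the robot and the scene stay as the last step left them, time stands still between calls to the robot, and variables do not carry over. Pictures are saved under pics/ and viewed, about 8 in all and at most 12, crops included, and the job is handed in when it is done.

```bash
mkdir -p pics; ls
python3 - <<'E'
from station import *
import cv2, numpy as np
o=get_obs(); print({k:np.round(v,3).tolist() for k,v in o.items()})
for n in ("scene","top"):
    c=read_camera(n); cv2.imwrite(f"pics/{n}0.png",c["image"]); print(n,c["intrinsics"],c["position"],c["attitude"])
c=read_camera("wrist"); cv2.imwrite("pics/wrist0.png",c["image"]); print(c["intrinsics"],c["hand_eye"])
E
```

```text
pics
{'t': 0.0, 'q': [-1.357, 0.478, 0.022, 1.556, -0.012, 1.109, -0.083], 'joint_vel': [-0.001, 0.002, -0.0, 0.001, 0.001, -0.0, -0.0], 'joint_torque': [-0.0, -59.645, 1.607, -28.12, 0.012, 0.009, -0.0], 'eef_pos': [0.213, 0.64, 0.23], 'tool_rot': [0.001, 0.811, 0.585, -0.001], 'contact_force': [0.301, -0.261, 0.616], 'torque': [-0.07, 0.024, -0.003], 'gripper_width': 0.997}
scene [[483.90123746   0.         327.02298818]
 [  0.         483.90123746 194.92027455]
 [  0.           0.           1.        ]] [1.69886285 0.332489   1.42363449] [-0.20914455  0.54054243  0.75661702 -0.30266008]
top [[433.72196184   0.         320.77976484]
 [  0.         433.72196184 200.42555522]
 [  0.           0.           1.        ]] [ 0.38072704 -0.12661351  1.38928916] [-0.0400892   0.71202453 -0.69985964  0.04013005]
[[309.70691629   0.         316.88105405]
 [  0.         309.70691629 202.08240054]
 [  0.           0.           1.        ]] [[ 9.99999619e-01 -6.73454693e-04  5.55783568e-04  3.55459124e-04]
 [ 5.06584023e-04  9.65898033e-01  2.58922252e-01 -6.54350533e-02]
 [-7.11202661e-04 -2.58921872e-01  9.65898006e-01 -1.42299359e-01]
 [ 0.00000000e+00  0.00000000e+00  0.00000000e+00  1.00000000e+00]]
```

View pics/top0.png

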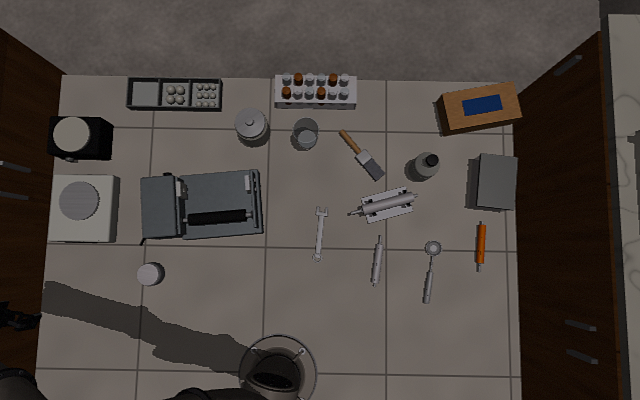

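View pics/scene0.png

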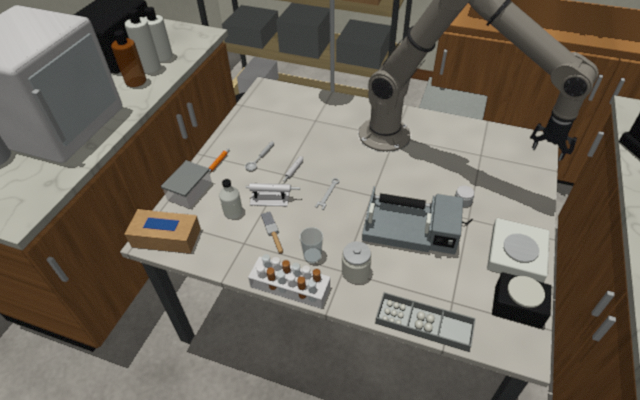

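The top view shows three candidates for the idler:
- the silver roller in the white rest at (388,203)
- a smaller silver roller on the bench at (377,260)
- the orange one at (481,247)

The scoop at (430,270) also looks similar. By the description I want the one in the rest. The mill is at (200,205), with the drive roller at (218,216) and the motor at the left. Next is a close crop of both.

Run:
```python
import cv2,numpy as np
t=cv2.imread("pics/top0.png")
a=cv2.resize(t[160:300,335:445],None,fx=5,fy=5,interpolation=cv2.INTER_CUBIC)[:600]
a=cv2.resize(t[180:240,338:428],None,fx=8,fy=8,interpolation=cv2.INTER_CUBIC)
a=cv2.convertScaleAbs(a,alpha=1.0)
b=cv2.resize(t[160:250,135:270],None,fx=5.33,fy=5.33,interpolation=cv2.INTER_CUBIC)
b=cv2.convertScaleAbs(b,alpha=1.6)
cv2.imwrite("pics/c_rest.png",a);cv2.imwrite("pics/c_mill.png",b);print(a.shape,b.shape)
```

```text
(480, 720, 3) (480, 720, 3)
```

View pics/c_rest.png

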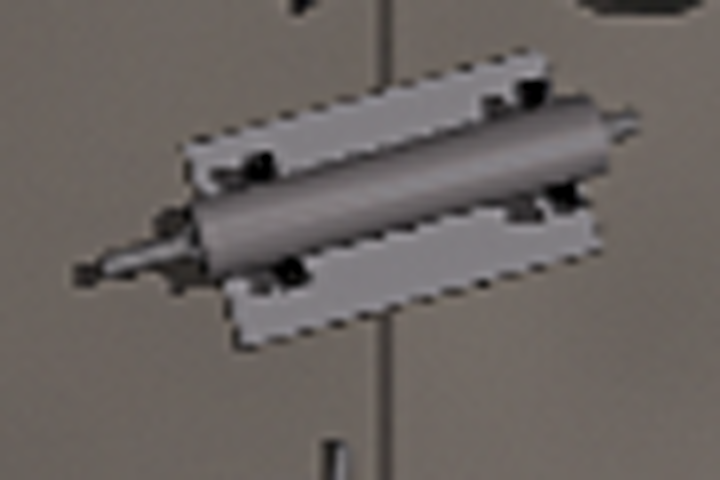

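View pics/c_mill.png

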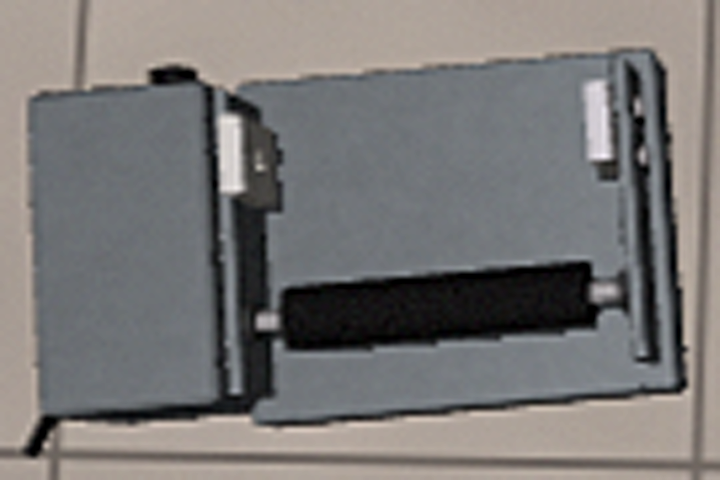

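The crop shows the roller in the rest is the larger silver one. Its long (sprung) journal tip is at about (349,214) and its short journal tip at about (417,195) in the top image. The mill's white carriers are at about (178,189) and (247,183). I'll now turn these into positions.

```bash
cat > h.py <<'E'
from station import *
import numpy as np, cv2
from scipy.spatial.transform import Rotation as R
def rot(q): return R.from_quat(np.roll(q,-1))
def ray(c,uv,T=None):
    K=c["intrinsics"]; d=np.array([(uv[0]-K[0,2])/K[0,0],(uv[1]-K[1,2])/K[1,1],1.])
    if T is None: return np.array(c["position"]),rot(c["attitude"]).apply(d/np.linalg.norm(d))
    r=np.hypot(d[0],d[1]); d=np.array([d[0]/r*np.sin(r),d[1]/r*np.sin(r),np.cos(r)]) if r>0 else np.array([0,0,1.])
    return T[:3,3],T[:3,:3]@d
def atz(c,uv,z,T=None):
    p,d=ray(c,uv,T); return p+d*(z-p[2])/d[2]
def proj(c,X,T=None):
    K=c["intrinsics"]
    if T is None: v=rot(c["attitude"]).inv().apply(X-np.array(c["position"])); return K[0,0]*v[0]/v[2]+K[0,2],K[1,1]*v[1]/v[2]+K[1,2]
    v=T[:3,:3].T@(X-T[:3,3]); a=np.arctan2(np.hypot(v[0],v[1]),v[2])/np.hypot(v[0],v[1])*K[0,0]
    return v[0]*a+K[0,2],v[1]*a+K[1,2]
def wrist(name):
    o=get_obs(); c=read_camera("wrist"); cv2.imwrite(f"pics/{name}.png",c["image"])
    T=np.eye(4);T[:3,:3]=rot(o["tool_rot"]).as_matrix();T[:3,3]=o["eef_pos"]
    T=T@np.array(c["hand_eye"]); np.savez(f"pics/{name}.npz",T=T,K=c["intrinsics"]); return c,T
def load(name):
    d=np.load(f"pics/{name}.npz"); return {"intrinsics":d["K"]},d["T"]
def st():
    o=get_obs(); M=rot(o["tool_rot"]).as_matrix()
    print("t%.2f"%o["t"],"p",np.round(np.array(o["eef_pos"])*1e3,1),"yAng %.2f"%np.degrees(np.arctan2(M[1,1],M[0,1])),"tilt",np.round(M[2],3),"F",np.round(o["contact_force"],2),"M",np.round(o["torque"],2),"g %.1fmm"%(o["gripper_width"]*85.4),"q",np.round(o["q"],2)); return o,M
def go(p,yang=None):
    "shift in tool axes (after turn by yaw) in cm"
    o,M=st(); dy=0
    if yang is not None:
        a=np.degrees(np.arctan2(M[1,1],M[0,1])); dy=-((yang-a+180)%360-180) # tool z down
    d=M.T@(np.array(p)-o["eef_pos"]); print("shift now-axes cm",np.round(d*100,2),"yaw %.2f"%dy); 
    M2=M@R.from_euler("z",dy,degrees=True).as_matrix(); print("shift turned-axes cm",np.round(M2.T@(np.array(p)-o["eef_pos"])*100,2))
E
python3 - <<'E'
from h import *
from scipy.optimize import least_squares
c=read_camera("top")
f=lambda u,v:(338+(u+.5)/8-.5,180+(v+.5)/8-.5)
m=lambda u,v:(135+(u+.5)/5.333-.5,160+(v+.5)/5.333-.5)
S=atz(c,f(88,272),.062);F=atz(c,f(637,122),.062);a=atz(c,f(208,240),.062);b=atz(c,f(600,138),.062)
print("S",S,"F",F,"len",np.linalg.norm(S-F),"tube",a,b,np.linalg.norm(a-b),"ang",np.degrees(np.arctan2(*(S-F)[[1,0]])),"mid",(a+b)/2, S+(F-S)*118/214)
# mill fit: points (mill xyz) -> pix ; carrier top z unknown
P=[((.1,-.123,.058),m(655,50)),((-.1,-.123,.058),m(685,388)),((-.1,.123,.058),m(250,424))]
C1=[((.067,.095),m(243,113)),((.023,.095),m(243,195))];C2=[((.067,-.095),m(583,80)),((.023,-.095),m(592,163))]
def res(s):
    r=[]; g=lambda X:np.array([s[0]+np.cos(s[2])*X[0]-np.sin(s[2])*X[1],s[1]+np.sin(s[2])*X[0]+np.cos(s[2])*X[1],X[2]])
    for X,u in P+[((*X,s[3]),u) for X,u in C1]+[((*X,s[4]),u) for X,u in C2]: r+=list(np.array(proj(c,g(X)))-u)
    return r+[(s[3]-.14)/.01,(s[4]-.14)/.01]
o=least_squares(res,[.4,.2,.05,.14,.14]);print("mill",o.x,np.degrees(o.x[2]));print(np.round(o.fun,1))
st()
E
```

```text
S [ 0.49292397 -0.21135465  0.062     ] F [ 0.55460102 -0.42249164  0.062     ] len 0.21996109745123255 tube [ 0.50604826 -0.2573234   0.062     ] [ 0.54813596 -0.40817878  0.062     ] 0.15661647589473587 ang 106.2840669266609 mid [ 0.52709211 -0.33275109  0.062     ] [ 0.52693281 -0.32777598  0.062     ]
mill [0.51691936 0.18529979 0.10536819 0.13844202 0.14338253] 6.037152433711956
[ 0.1 -0.5 -0.9  0.2  0.4  0.5 -0.4  0.1  0.4 -0.4  0.6  0.3 -0.1 -0.3
 -0.2  0.3]
t0.20 p [213.4 640.  230.7] yAng -18.44 tilt [-0.001  0.    -1.   ] F [0.21 0.12 0.17] M [-0.04 -0.01  0.  ] g 85.6mm q [-1.36  0.48  0.02  1.56 -0.01  1.11 -0.08]
```

```bash
python3 -c "
from h import *
go([.607,.195,.17],6)"
```

```text
t0.20 p [213.4 640.  230.7] yAng -18.44 tilt [-0.001  0.    -1.   ] F [0.21 0.12 0.17] M [-0.04 -0.01  0.  ] g 85.6mm q [-1.36  0.48  0.02  1.56 -0.01  1.11 -0.08]
shift now-axes cm [-29.76  51.42   6.11] yaw -24.44
shift turned-axes cm [-48.37  34.5    6.11]
```

```bash
H="python3 -m handwheel"
python3 -m handwheel '[{"grip":4,"tx":-2.4,"ty":4.2},{"grip":4,"tx":-2.4,"ty":4.2},{"grip":4,"tx":-2.4,"ty":4.2},{"grip":4,"tx":-2.4,"ty":4.2},{"grip":4,"tx":-2.4,"ty":4.2}]' 30
python3 -m handwheel '[{"grip":4,"tx":-2.4,"ty":4.2},{"grip":4,"tx":-2.4,"ty":4.2},{"grip":4,"tx":-2.4,"ty":4.2},{"grip":4,"tx":-2.4,"ty":4.2},{"grip":4,"tx":-2.4,"ty":4.2}]'
python3 -m handwheel '[{"grip":4,"tx":-2.8,"ty":4.2},{"grip":4,"tx":-2.8,"ty":4.2},{"grip":4,"yaw":-8.1,"tz":2},{"grip":4,"yaw":-8.1,"tz":2},{"grip":4,"yaw":-8.1,"tz":2}]'
python3 -c "
from h import *
go([.607,.195,.17],6)"
```

```text
t0.20 p [213.4 640.  230.7] yAng -18.44 tilt [-0.001  0.    -1.   ] F [0.21 0.12 0.17] M [-0.04 -0.01  0.  ] g 85.6mm q [-1.36  0.48  0.02  1.56 -0.01  1.11 -0.08]
shift now-axes cm [-29.76  51.42   6.11] yaw -24.44
shift turned-axes cm [-48.37  34.5    6.11]invalid input
invalid input
invalid input
```

```bash
python3 -m handwheel '[{"grip":4,"tx":-2.4,"ty":4.2,"tz":0,"yaw":0},{"grip":4,"tx":-2.4,"ty":4.2,"tz":0,"yaw":0},{"grip":4,"tx":-2.4,"ty":4.2,"tz":0,"yaw":0},{"grip":4,"tx":-2.4,"ty":4.2,"tz":0,"yaw":0},{"grip":4,"tx":-2.4,"ty":4.2,"tz":0,"yaw":0}]' 30
python3 -m handwheel '[{"grip":4,"tx":-2.4,"ty":4.2,"tz":0,"yaw":0},{"grip":4,"tx":-2.4,"ty":4.2,"tz":0,"yaw":0},{"grip":4,"tx":-2.4,"ty":4.2,"tz":0,"yaw":0},{"grip":4,"tx":-2.4,"ty":4.2,"tz":0,"yaw":0},{"grip":4,"tx":-2.4,"ty":4.2,"tz":0,"yaw":0}]'
python3 -m handwheel '[{"grip":4,"tx":-2.8,"ty":4.2,"tz":0,"yaw":0},{"grip":4,"tx":-2.8,"ty":4.2,"tz":0,"yaw":0},{"grip":4,"tx":0,"ty":0,"tz":2,"yaw":-8.1},{"grip":4,"tx":0,"ty":0,"tz":2,"yaw":-8.1},{"grip":4,"tx":0,"ty":0,"tz":2,"yaw":-8.1}]'
python3 -c "
from h import *
go([.607,.195,.17],6)"
```

```text
t: 0.7
eef_pos: [0.3758, 0.4584, 0.2313]
tool_rot: [-0.0, 0.811, 0.585, 0.0]
contact_force: [1.3, 0.9, -0.2]
gripper_width: 0.468
t: 1.2
eef_pos: [0.537, 0.2782, 0.2314]
tool_rot: [-0.0, 0.811, 0.585, 0.0]
contact_force: [1.1, 0.5, 0.5]
gripper_width: 0.468
t: 1.7
eef_pos: [0.5975, 0.2004, 0.1704]
tool_rot: [-0.0, 0.668, 0.744, 0.0]
contact_force: [0.6, 1.1, -0.8]
gripper_width: 0.471
t1.70 p [597.5 200.4 170.4] yAng 6.14 tilt [ 0. -0. -1.] F [ 0.62  1.15 -0.83] M [-0.    0.02  0.01] g 40.2mm q [-0.5   0.46  0.11  1.73 -0.06  0.95  1.31]
shift now-axes cm [-0.64  0.88  0.04] yaw 0.14
shift turned-axes cm [-0.64  0.88  0.04]
```

Run:
```python
from h import *
c,T=wrist("w1"); print(T[:3,3])
im=cv2.convertScaleAbs(c["image"],alpha=1.6); cv2.imwrite("pics/w1b.png",im)
```

```text
[0.53262533 0.19387511 0.31274784]
```

View pics/w1b.png

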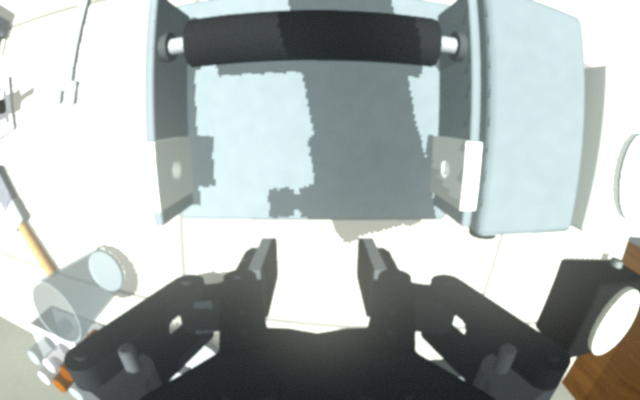

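The wrist view shows both carriers with their cups: the right (-y) cup at about (177,170) and the left (+y) cup at about (446,169). The drive roller is at the top and the base edge at row 218. I'll enlarge both carriers.

Run:
```python
import cv2,numpy as np
t=cv2.imread("pics/w1.png")
g=lambda u:cv2.convertScaleAbs(cv2.resize(t[120:230,u:u+70],None,fx=5.4,fy=5.4,interpolation=cv2.INTER_CUBIC),alpha=1.15)
cv2.imwrite("pics/w1c.png",np.hstack([g(140),g(420)]))
```

```text
(no output)
```

View pics/w1c.png

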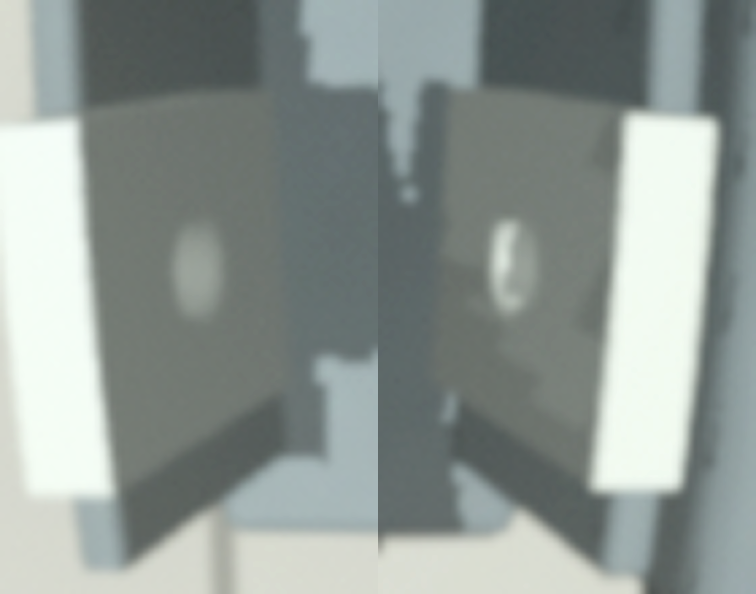

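```bash
cat > fit1.py <<'E'
from h import *
from scipy.optimize import least_squares
c,T=load("w1")
r=lambda u,v:(140+(u+.5)/5.4-.5,120+(v+.5)/5.4-.5)
l=lambda u,v:(420+(u-378+.5)/5.4-.5,120+(v+.5)/5.4-.5)
P=[]
for f,s,k,pts in ((r,-1,4,[(80,118),(115,493),(272,90),(285,395),(197,270),(28,495)]),(l,1,3,[(623,113),(592,490),(448,88),(438,385),(514,267),(683,490)])):
    for (x,y,dz),u in zip([(.023,.095,.03),(.067,.095,.03),(.023,.095,-.028),(.067,.095,-.028),(.045,.095,0),(.067,.107,.03)],pts): P.append((x,s*y,dz,k,f(*u)))
def g(s,X): return np.array([s[0]+np.cos(s[2])*X[0]-np.sin(s[2])*X[1],s[1]+np.sin(s[2])*X[0]+np.cos(s[2])*X[1],X[2]])
def res(s): return np.concatenate([np.array(proj(c,g(s,(x,y,dz+s[k])),T))-u for x,y,dz,k,u in P])
if __name__=="__main__":
    o=least_squares(res,[.517,.185,.105,.11,.11]);s=o.x
    cov=np.linalg.inv(o.jac.T@o.jac)*o.cost*2/19
    print(np.round(s*1e3,1),"yaw",np.degrees(s[2]),"sd mm",np.round(np.sqrt(np.diag(cov))*1e3,2))
    print(np.round(o.fun.reshape(-1,2),1).tolist())
    print("bl",g(s,(.045,.095,s[3])),"br",g(s,(.045,-.095,s[4])),"mid",g(s,(.045,0,0)))
E
python3 fit1.py
```

```text
[518.6 188.2 105.7 107.7 110.8] yaw 6.0571027152473285 sd mm [0.18 0.72 2.58 1.29 1.18]
[[-0.7, 0.7], [-0.4, 0.7], [-0.3, -0.1], [1.0, -1.8], [0.3, -0.0], [0.3, 0.1], [1.0, 0.6], [0.4, 0.2], [0.2, -0.4], [-1.4, -0.7], [0.1, -0.3], [-0.6, 0.1]]
bl [0.55332831 0.28742411 0.10773406] br [0.57337703 0.09848484 0.11083322] mid [0.56335267 0.19295448 0.        ]
```

```bash
python3 -m handwheel '[{"grip":7.5,"tx":0,"ty":0,"tz":-3,"yaw":0},{"grip":7.5,"tx":0,"ty":0,"tz":-4,"yaw":0},{"grip":7.5,"tx":-3,"ty":0,"tz":0,"yaw":8},{"grip":7.5,"tx":-3,"ty":0,"tz":0,"yaw":8},{"grip":7.5,"tx":-3,"ty":0,"tz":0,"yaw":8}]' 30
python3 -m handwheel '[{"grip":7.5,"tx":-3,"ty":0,"tz":0,"yaw":8},{"grip":7.5,"tx":-3,"ty":0,"tz":0,"yaw":8},{"grip":7.5,"tx":0,"ty":3,"tz":0,"yaw":8},{"grip":7.5,"tx":0,"ty":3,"tz":0,"yaw":8},{"grip":7.5,"tx":0,"ty":3,"tz":0,"yaw":8}]'
python3 -m handwheel '[{"grip":7.5,"tx":0,"ty":3,"tz":0,"yaw":8},{"grip":7.5,"tx":0,"ty":3,"tz":0,"yaw":8},{"grip":7.5,"tx":0,"ty":3,"tz":0,"yaw":0},{"grip":7.5,"tx":0,"ty":3,"tz":0,"yaw":0},{"grip":7.5,"tx":0,"ty":3,"tz":0,"yaw":0}]'
python3 -c "
from h import *
go([.527,-.330,.15],-74)"
```

```text
t: 2.25
eef_pos: [0.5944, 0.1106, 0.2422]
tool_rot: [0.0, 0.812, 0.583, 0.001]
contact_force: [0.8, -0.4, -0.6]
gripper_width: 0.877
t: 2.75
eef_pos: [0.6387, -0.0038, 0.242]
tool_rot: [-0.0, 0.963, 0.271, 0.0]
contact_force: [0.5, 0.6, -0.3]
gripper_width: 0.883
t: 3.25
eef_pos: [0.6907, -0.1441, 0.2416]
tool_rot: [-0.0, 0.991, 0.137, 0.0]
contact_force: [0.4, 0.1, 0.3]
gripper_width: 0.88
t3.25 p [ 690.7 -144.1  241.6] yAng -74.26 tilt [ 0. -0. -1.] F [0.39 0.1  0.26] M [ 0.02 -0.05  0.02] g 75.1mm q [-0.19  0.56  0.48  1.49 -0.27  1.17  0.6 ]
shift now-axes cm [-20.8   13.46   9.16] yaw -0.26
shift turned-axes cm [-20.86  13.36   9.16]
```

```bash
python3 -m handwheel '[{"grip":7.5,"tx":-4.16,"ty":2.68,"tz":0,"yaw":0},{"grip":7.5,"tx":-4.16,"ty":2.68,"tz":0,"yaw":0},{"grip":7.5,"tx":-4.16,"ty":2.68,"tz":0,"yaw":0},{"grip":7.5,"tx":-4.16,"ty":2.68,"tz":0,"yaw":0},{"grip":7.5,"tx":-4.16,"ty":2.68,"tz":0,"yaw":0}]'
python3 -m handwheel '[{"grip":7.5,"tx":0,"ty":0,"tz":4.5,"yaw":0},{"grip":7.5,"tx":0,"ty":0,"tz":4.5,"yaw":0},{"grip":7.5,"tx":0,"ty":0,"tz":0,"yaw":0}]'
python3 - <<'E'
from h import *
go([.527,-.330,.15],-74)
c,T=wrist("w2"); cv2.imwrite("pics/w2b.png",cv2.convertScaleAbs(c["image"],alpha=1.5))
E
```

```text
t: 3.75
eef_pos: [0.5256, -0.3302, 0.2419]
tool_rot: [-0.0, 0.991, 0.137, 0.0]
contact_force: [0.4, -1.3, 0.4]
gripper_width: 0.878
t: 4.05
eef_pos: [0.5235, -0.3265, 0.1464]
tool_rot: [-0.003, 0.991, 0.137, -0.004]
contact_force: [-0.4, 0.4, -0.3]
gripper_width: 0.877
t4.05 p [ 523.5 -326.5  146.4] yAng -74.27 tilt [-0.007 -0.007 -1.   ] F [-0.44  0.37 -0.29] M [-0.01  0.06 -0.04] g 74.9mm q [ 0.1   0.52  0.49  1.8  -0.29  0.91  0.99]
shift now-axes cm [ 0.24  0.43 -0.37] yaw -0.27
shift turned-axes cm [ 0.24  0.43 -0.37]
```

View pics/w2b.png

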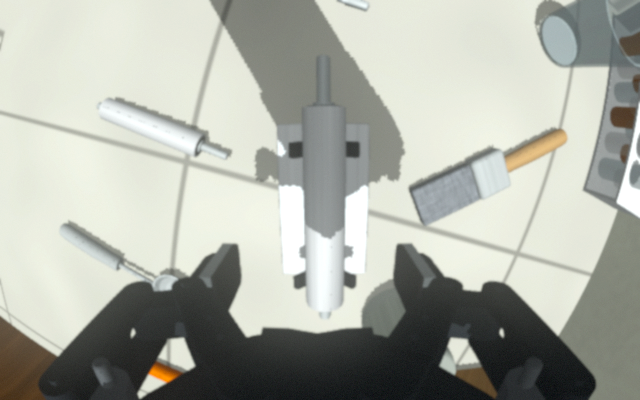

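The wrist view shows the big roller lying in the rest. The sprung tip is at (323,56), the tube runs from row 105 to row 308, and the fixed tip is at (325,317). The smaller silver roller is at left and the brush at right, and the open fingers straddle the tube.

Run:
```python
from h import *
c,T=load("w2")
S=atz(c,(323,56),.062,T);F=atz(c,(325,318),.062,T);a=atz(c,(322.5,105),.062+.010,T);b=atz(c,(325,309),.062,T)
print(S,F,np.linalg.norm(S-F),a,b,np.linalg.norm(a-b),np.degrees(np.arctan2(*(F-S)[[1,0]])))
m=S+(F-S)*118/214; print("mid",m,(a+b)/2)
go([m[0],m[1],.041],np.degrees(np.arctan2(*(F-S)[[1,0]])))
```

```text
[ 0.49625136 -0.2148352   0.062     ] [ 0.5571746 -0.4212844  0.062    ] 0.21525081354269834 [ 0.50589093 -0.25089855  0.072     ] [ 0.55438521 -0.41181141  0.062     ] 0.16835867432122786 -73.55865125338677
mid [ 0.52984455 -0.32867167  0.062     ] [ 0.53013807 -0.33135498  0.067     ]
t4.10 p [ 525.5 -327.7  149.6] yAng -74.22 tilt [-0.004 -0.004 -1.   ] F [ 0.74 -0.05  0.39] M [-0.02 -0.03  0.01] g 75.1mm q [ 0.1   0.51  0.49  1.79 -0.29  0.92  0.99]
shift now-axes cm [ 0.44  0.25 10.86] yaw -0.66
shift turned-axes cm [ 0.44  0.26 10.86]
```

```bash
python3 -m handwheel '[{"grip":7.5,"tx":0.3,"ty":0.2,"tz":3,"yaw":-0.6},{"grip":7.5,"tx":0,"ty":0,"tz":3,"yaw":0},{"grip":7.5,"tx":0,"ty":0,"tz":2.5,"yaw":0},{"grip":7.5,"tx":0,"ty":0,"tz":1.5,"yaw":0},{"grip":7.5,"tx":0,"ty":0,"tz":0,"yaw":0}]'
python3 -m handwheel '[{"grip":7.5,"tx":0,"ty":0,"tz":0,"yaw":0},{"grip":7.5,"tx":0,"ty":0,"tz":0,"yaw":0},{"grip":7.5,"tx":0,"ty":0,"tz":0,"yaw":0}]'
python3 -c "
from h import *
go([.5298,-.3287,.041],-73.6)"
```

```text
t: 4.6
eef_pos: [0.5307, -0.3298, 0.0513]
tool_rot: [-0.0, 0.99, 0.143, -0.0]
contact_force: [-0.2, 0.0, -0.5]
gripper_width: 0.878
t: 4.9
eef_pos: [0.5312, -0.3307, 0.0528]
tool_rot: [0.001, 0.99, 0.143, 0.001]
contact_force: [-0.0, 0.1, -0.3]
gripper_width: 0.878
t4.90 p [ 531.2 -330.7   52.8] yAng -73.54 tilt [ 0.002  0.002 -1.   ] F [-0.01  0.05 -0.33] M [ 0.01 -0.01 -0.02] g 75.0mm q [ 0.16  0.64  0.42  1.83 -0.37  0.74  1.06]
shift now-axes cm [-0.08 -0.24  1.18] yaw 0.06
shift turned-axes cm [-0.08 -0.24  1.18]
```

```bash
python3 -m handwheel '[{"grip":7.5,"tx":-0.05,"ty":-0.2,"tz":0.6,"yaw":0},{"grip":7.5,"tx":0,"ty":0,"tz":0.5,"yaw":0},{"grip":5,"tx":0,"ty":0,"tz":0,"yaw":0},{"grip":4,"tx":0,"ty":0,"tz":0,"yaw":0},{"grip":3,"tx":0,"ty":0,"tz":0,"yaw":0}]' 25
python3 -c "
from h import *
go([.5298,-.3287,.041],-73.6)"
python3 -m handwheel '[{"grip":2.5,"tx":0,"ty":0,"tz":0,"yaw":0},{"grip":2.5,"tx":0,"ty":0,"tz":0,"yaw":0},{"grip":2.5,"tx":0,"ty":0,"tz":0,"yaw":0}]' 25
python3 -c "
from h import *
go([.5298,-.3287,.041],-73.6)"
```

```text
t: 5.4
eef_pos: [0.5293, -0.3286, 0.0402]
tool_rot: [0.0, 0.99, 0.143, -0.0]
contact_force: [1.2, 0.4, 0.1]
gripper_width: 0.368
t5.40 p [ 529.3 -328.6   40.2] yAng -73.55 tilt [-0.  0. -1.] F [1.2  0.43 0.06] M [ 0.08 -0.18  0.  ] g 31.4mm q [ 0.16  0.66  0.41  1.84 -0.38  0.72  1.07]
shift now-axes cm [ 0.05  0.03 -0.08] yaw 0.05
shift turned-axes cm [ 0.05  0.03 -0.08]
t: 5.7
eef_pos: [0.5293, -0.3285, 0.0404]
tool_rot: [0.0, 0.99, 0.143, 0.0]
contact_force: [-0.9, -0.5, 0.2]
gripper_width: 0.368
t5.70 p [ 529.3 -328.5   40.4] yAng -73.54 tilt [ 0.  0. -1.] F [-0.9  -0.47  0.24] M [-0.02  0.01  0.01] g 31.5mm q [ 0.16  0.66  0.41  1.84 -0.38  0.72  1.07]
shift now-axes cm [ 0.04  0.03 -0.06] yaw 0.06
shift turned-axes cm [ 0.04  0.03 -0.06]
```

```bash
python3 -m handwheel '[{"grip":2.5,"tx":0,"ty":0,"tz":0,"yaw":0},{"grip":2.5,"tx":0,"ty":0,"tz":-1.5,"yaw":0},{"grip":2.5,"tx":0,"ty":0,"tz":-1.5,"yaw":0},{"grip":2.5,"tx":0,"ty":0,"tz":-1,"yaw":0},{"grip":2.5,"tx":0,"ty":0,"tz":0,"yaw":0}]' 60
python3 -m handwheel '[{"grip":2.5,"tx":0,"ty":-2.5,"tz":0,"yaw":0},{"grip":2.5,"tx":0,"ty":-2.5,"tz":0,"yaw":0},{"grip":2.5,"tx":0,"ty":-2.0,"tz":0,"yaw":0},{"grip":2.5,"tx":0,"ty":-1.5,"tz":0,"yaw":0},{"grip":2.5,"tx":0,"ty":0,"tz":0,"yaw":0}]'
python3 -m handwheel '[{"grip":2.5,"tx":0,"ty":0,"tz":0,"yaw":0},{"grip":2.5,"tx":0,"ty":0,"tz":0,"yaw":0},{"grip":2.5,"tx":0,"ty":0,"tz":0,"yaw":0}]'
python3 - <<'E'
from h import *
d=np.array([np.cos(np.radians(-73.5)),np.sin(np.radians(-73.5))]); p=np.array([.5293,-.3285])-.085*d
go([*p,.041],-73.5)
c,T=wrist("w3"); cv2.imwrite("pics/w3b.png",cv2.convertScaleAbs(c["image"],alpha=1.5))
E
```

```text
t: 6.2
eef_pos: [0.5305, -0.3292, 0.0826]
tool_rot: [0.001, 0.99, 0.143, 0.002]
contact_force: [0.3, -0.8, -3.6]
gripper_width: 0.358
t: 6.7
eef_pos: [0.5048, -0.2444, 0.08]
tool_rot: [-0.001, 0.99, 0.144, -0.0]
contact_force: [0.9, 0.8, -4.1]
gripper_width: 0.36
t: 7.0
eef_pos: [0.5054, -0.2482, 0.0804]
tool_rot: [0.0, 0.99, 0.142, 0.0]
contact_force: [-0.3, -0.1, -3.0]
gripper_width: 0.358
t7.00 p [ 505.4 -248.2   80.4] yAng -73.62 tilt [ 0.     0.001 -1.   ] F [-0.35 -0.11 -3.02] M [-0.03  0.03 -0.  ] g 30.5mm q [ 0.    0.52  0.45  1.97 -0.33  0.72  0.94]
shift now-axes cm [ 0.01 -0.13  3.94] yaw -0.12
shift turned-axes cm [ 0.01 -0.13  3.94]
```

View pics/w3b.png

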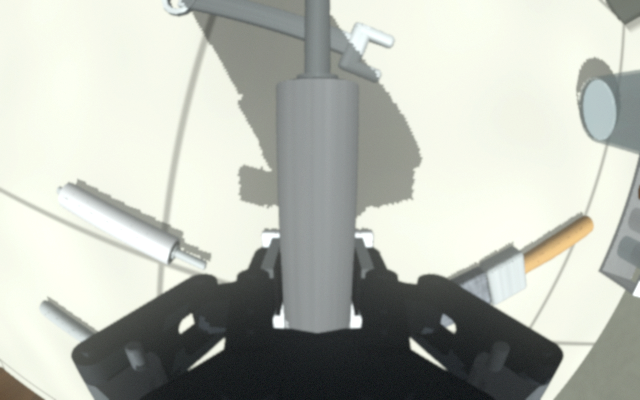

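```bash
python3 -m handwheel '[{"grip":2.5,"tx":0,"ty":-0.1,"tz":1.3,"yaw":0},{"grip":2.5,"tx":0,"ty":0,"tz":1.3,"yaw":0},{"grip":2.5,"tx":0,"ty":0,"tz":0.9,"yaw":0},{"grip":2.5,"tx":0,"ty":0,"tz":0,"yaw":0},{"grip":2.5,"tx":0,"ty":0,"tz":0,"yaw":0}]' 20
python3 -m handwheel '[{"grip":2.5,"tx":0,"ty":0,"tz":0.25,"yaw":0},{"grip":2.5,"tx":0,"ty":0,"tz":0.25,"yaw":0},{"grip":2.5,"tx":0,"ty":0,"tz":0.25,"yaw":0},{"grip":2.5,"tx":0,"ty":0,"tz":0,"yaw":0},{"grip":2.5,"tx":0,"ty":0,"tz":0,"yaw":0}]' 20
python3 - <<'E'
from h import *
st()
c,T=wrist("w4"); cv2.imwrite("pics/w4b.png",cv2.convertScaleAbs(c["image"],alpha=1.5))
E
```

```text
t: 7.55
eef_pos: [0.5046, -0.246, 0.0448]
tool_rot: [-0.0, 0.99, 0.143, -0.001]
contact_force: [0.5, -0.2, -2.7]
gripper_width: 0.355
t: 8.05
eef_pos: [0.5052, -0.2459, 0.0386]
tool_rot: [-0.0, 0.99, 0.143, 0.0]
contact_force: [-2.8, 1.9, 5.5]
gripper_width: 0.354
t8.05 p [ 505.2 -245.9   38.6] yAng -73.55 tilt [ 0.001 -0.    -1.   ] F [-2.82  1.94  5.5 ] M [ 0.15  0.41 -0.05] g 30.2mm q [ 0.03  0.59  0.41  1.99 -0.38  0.64  0.97]
```

```bash
python3 -m handwheel '[{"grip":2.5,"tx":0,"ty":0,"tz":0.15,"yaw":0},{"grip":2.5,"tx":0,"ty":0,"tz":0.15,"yaw":0},{"grip":2.5,"tx":0,"ty":0,"tz":0.1,"yaw":0},{"grip":2.5,"tx":0,"ty":0,"tz":0,"yaw":0},{"grip":2.5,"tx":0,"ty":0,"tz":0,"yaw":0}]' 20
python3 - <<'E'
from h import *
st()
c,T=wrist("w5")
a=cv2.imread("pics/w3.png")[30:230,230:410]
for n in ("w4","w5"): a=np.hstack([a,cv2.imread(f"pics/{n}.png")[30:230,230:410]])
cv2.imwrite("pics/w345.png",cv2.convertScaleAbs(a,alpha=1.8))
E
```

```text
t: 8.6
eef_pos: [0.5051, -0.2456, 0.035]
tool_rot: [-0.001, 0.99, 0.143, 0.0]
contact_force: [-4.9, 4.5, 10.8]
gripper_width: 0.355
t8.60 p [ 505.1 -245.6   35. ] yAng -73.54 tilt [ 0.001 -0.001 -1.   ] F [-4.88  4.47 10.83] M [ 0.39  0.78 -0.06] g 30.3mm q [ 0.04  0.59  0.4   1.99 -0.38  0.63  0.97]
```

View pics/w345.png

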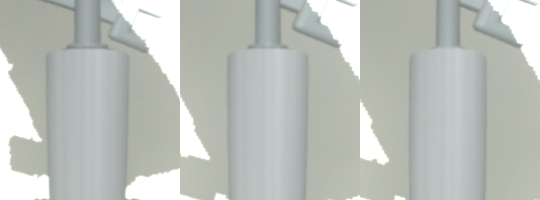

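The three crops show the tube's end narrowing as it is pressed on the saddle, so the sprung end is dipping about as planned, to roughly 7°. I'll go further and put numbers on the tilt.

```bash
cat > tilt.py <<'E'
from h import *
import sys
def width(im,row):
    g=cv2.cvtColor(im,cv2.COLOR_BGR2GRAY).astype(float)[row-3:row+4].mean(0)
    d=np.gradient(cv2.GaussianBlur(g[None],(0,0),1.2)[0])
    L=260+np.argmax(np.abs(d[260:305])); R_=330+np.argmax(np.abs(d[330:385])); return L,R_
def model(th,row,T,p,M,c):
    "apparent half width at given image row for tube through grip pt, tilt th (sprung end down)"
    G=p+M@np.array([0,0,-.019+.002]); ax=M@np.array([0,-np.cos(th),np.sin(th)]); sx=M[:,0]
    cam=T[:3,3]; best=[]
    for s in np.linspace(.02,.085,27):
        C=G+s*ax; v=cam-C; v-=ax*(v@ax); D=np.linalg.norm(v); v/=D; n=np.cross(ax,v)
        a=np.arccos(.016/D); q=[proj(c,C+.016*(np.cos(a)*v+k*np.sin(a)*n),T) for k in(-1,1)]
        best.append(((q[0][1]+q[1][1])/2,abs(q[0][0]-q[1][0])))
    b=np.array(sorted(best)); return np.interp(row,b[:,0],b[:,1])
def tilt(im,c,T):
    he=np.array(read_he()); B=T@np.linalg.inv(he); out=[]
    for row in (100,130,160,190):
        L,R_=width(im,row); ths=np.radians(np.arange(-8,26,.5)); w=[model(t,row,T,B[:3,3],B[:3,:3],c) for t in ths]
        out.append(np.degrees(np.interp(R_-L,w[::-1],ths[::-1]))); 
    return out
def read_he():
    return [[1,-.000673,.000556,.000355],[.000507,.965898,.258922,-.065435],[-.000711,-.258922,.965898,-.142299],[0,0,0,1]]
if __name__=="__main__":
    for n in sys.argv[1:]:
        c,T=load(n); im=cv2.imread(f"pics/{n}.png"); print(n,[width(im,r) for r in(100,130,160,190)],np.round(tilt(im,c,T),1))
E
python3 tilt.py w3 w4 w5
python3 -m handwheel '[{"grip":2.5,"tx":-0.05,"ty":0,"tz":0.1,"yaw":0},{"grip":2.5,"tx":-0.05,"ty":0,"tz":0.1,"yaw":0},{"grip":2.5,"tx":0,"ty":0,"tz":0.1,"yaw":0},{"grip":2.5,"tx":0,"ty":0,"tz":0,"yaw":0},{"grip":2.5,"tx":0,"ty":0,"tz":0,"yaw":0}]' 20
python3 -c "
from h import *
st();wrist('w6')"; python3 tilt.py w6
```

```text
w3 [(np.int64(275), np.int64(359)), (np.int64(275), np.int64(359)), (np.int64(265), np.int64(358)), (np.int64(276), np.int64(357))] [-3.9 -5.4 -8.  -8. ]
w4 [(np.int64(276), np.int64(358)), (np.int64(276), np.int64(358)), (np.int64(276), np.int64(357)), (np.int64(260), np.int64(357))] [-1.7 -2.8 -3.6 -8. ]
w5 [(np.int64(278), np.int64(357)), (np.int64(278), np.int64(357)), (np.int64(278), np.int64(356)), (np.int64(260), np.int64(356))] [ 1.9  1.5  1.7 -8. ]
t: 9.15
eef_pos: [0.505, -0.2456, 0.0322]
tool_rot: [-0.0, 0.99, 0.143, 0.001]
contact_force: [-2.5, 5.3, 11.8]
gripper_width: 0.358
t9.15 p [ 505.  -245.6   32.2] yAng -73.51 tilt [ 0.002 -0.001 -1.   ] F [-2.53  5.27 11.79] M [ 0.5   0.47 -0.07] g 30.6mm q [ 0.04  0.59  0.4   1.99 -0.38  0.62  0.98]
w6 [(np.int64(279), np.int64(355)), (np.int64(279), np.int64(355)), (np.int64(279), np.int64(355)), (np.int64(278), np.int64(355))] [5.8 6.1 5.6 1. ]
```

```bash
python3 -m handwheel '[{"grip":2.5,"tx":-0.03,"ty":0,"tz":0.1,"yaw":0},{"grip":2.5,"tx":0,"ty":0,"tz":0.1,"yaw":0},{"grip":2.5,"tx":0,"ty":0,"tz":0.1,"yaw":0},{"grip":2.5,"tx":0,"ty":0,"tz":0,"yaw":0},{"grip":2.5,"tx":0,"ty":0,"tz":0,"yaw":0}]' 20
python3 -m handwheel '[{"grip":2.5,"tx":0,"ty":0,"tz":0,"yaw":0},{"grip":2.5,"tx":0,"ty":0,"tz":-1,"yaw":0},{"grip":2.5,"tx":0,"ty":0,"tz":-2,"yaw":0},{"grip":2.5,"tx":0,"ty":0,"tz":-2,"yaw":0},{"grip":2.5,"tx":0,"ty":0,"tz":0,"yaw":0}]' 50
python3 -c "
from h import *
st();wrist('w7')"; python3 tilt.py w7
```

```text
t: 9.7
eef_pos: [0.505, -0.2456, 0.0294]
tool_rot: [-0.0, 0.99, 0.144, 0.001]
contact_force: [-2.9, 5.1, 12.7]
gripper_width: 0.358
t: 10.2
eef_pos: [0.5053, -0.2475, 0.0803]
tool_rot: [0.001, 0.99, 0.143, 0.002]
contact_force: [-0.3, -0.8, -3.5]
gripper_width: 0.361
t10.20 p [ 505.3 -247.5   80.3] yAng -73.56 tilt [ 0.004  0.003 -1.   ] F [-0.27 -0.82 -3.45] M [-0.07 -0.09  0.01] g 30.8mm q [-0.    0.52  0.45  1.98 -0.34  0.71  0.94]
w7 [(np.int64(280), np.int64(354)), (np.int64(279), np.int64(354)), (np.int64(264), np.int64(355)), (np.int64(279), np.int64(355))] [ 8.5  7.7 -8.   3.5]
```

```bash
cat > tf.py <<'E'
from h import *
import sys
from scipy.optimize import least_squares
HE=np.array([[1,-.000673,.000556,.000355],[.000507,.965898,.258922,-.065435],[-.000711,-.258922,.965898,-.142299],[0,0,0,1]])
def sub(d,a,b):
    k=a+np.argmax(np.abs(d[a:b])); y=np.abs(d[k-1:k+2]); q=y[0]-2*y[1]+y[2]; return k+(0.5*(y[0]-y[2])/q if q else 0)
def meas(n):
    g=cv2.GaussianBlur(cv2.cvtColor(cv2.imread(f"pics/{n}.png"),cv2.COLOR_BGR2GRAY).astype(float),(0,0),1)
    gx=np.gradient(g,axis=1); gy=np.gradient(g,axis=0)
    E=np.array([(r,sub(gx[r],270,290),sub(gx[r],344,366)) for r in range(95,180,6)])
    end=np.median([sub(gy[:,k],60,105) for k in list(range(288,298))+list(range(336,346))])
    return E,end
def model(z0,x0,psi,th,c,T):
    B=T@np.linalg.inv(HE); p,M=B[:3,3],B[:3,:3]
    ax=M@np.array([np.sin(psi)*np.cos(th),-np.cos(psi)*np.cos(th),np.sin(th)]); G=p+M@np.array([x0,0,-.019+z0]); out=[]
    for s in np.linspace(.0,.09,31):
        C=G+s*ax; v=T[:3,3]-C; v-=ax*(v@ax); D=np.linalg.norm(v); v/=D; n=np.cross(ax,v); a=np.arccos(.016/D)
        out.append([proj(c,C+.016*(np.cos(a)*v+k*np.sin(a)*n),T) for k in(-1,1)])
    return np.array(out),G,ax
def fit(n,fixz=None):
    c,T=load(n); E,end=meas(n)
    def res(s):
        o=model(*([s[0],s[1],s[2],s[3]]),c,T)[0]; k=np.argsort([o[0,0,0],o[0,1,0]]); r=[]
        for j,col in ((k[0],1),(k[1],2)):
            u=o[:,j]; i=np.argsort(u[:,1]); r+=list(np.interp(E[:,0],u[i,1],u[i,0])-E[:,col])
        r=np.array(r); 
        return r
    x0=[.002,0,0,.0]
    f=(lambda s:res(s)) if fixz is None else (lambda s:res([fixz,*s]))
    o=least_squares(f,x0 if fixz is None else x0[1:],loss="soft_l1",f_scale=.7); s=o.x if fixz is None else np.array([fixz,*o.x])
    return s,end,np.sqrt(np.mean(o.fun**2)),c,T
if __name__=="__main__":
    for n in sys.argv[1:]:
        for kw in (None,):
            s,end,rms,c,T=fit(n,kw); _,G,ax=model(*s,c,T)
            # axial position of tube end: top edge of end disc at row 'end'
            up=np.array([0,0,1.])-ax*ax[2]; up/=np.linalg.norm(up)
            L=np.linspace(.05,.11,121); rows=[proj(c,G+l*ax+.016*up,T)[1] for l in L]; le=np.interp(-end,-np.array(rows),L)
            print(n,"z0 %.1f x0 %.1f psi %.2f th %.2f  rms %.2f end row %.1f axial %.1f"%(s[0]*1e3,s[1]*1e3,*np.degrees(s[2:]),rms,end,le*1e3))
E
python3 tf.py w3 w4 w5 w6 w7
```

```text
w3 z0 -3.3 x0 0.2 psi 0.21 th 0.35  rms 1.58 end row 79.4 axial 79.5
w4 z0 -3.6 x0 0.3 psi 0.27 th 3.00  rms 0.10 end row 79.1 axial 79.4
w5 z0 -4.1 x0 0.2 psi 0.38 th 7.96  rms 0.10 end row 79.3 axial 79.5
w6 z0 -3.6 x0 0.4 psi 0.15 th 10.78  rms 0.12 end row 80.7 axial 79.4
w7 z0 -7.8 x0 0.1 psi 0.29 th 16.09  rms 3.12 end row 75.6 axial 82.4
```

```bash
python3 - <<'E'
import re
t=open("tf.py").read()
t=t.replace('loss="soft_l1",f_scale=.7','loss="cauchy",f_scale=.2')
t=t.replace("    E=np.array(","    from scipy.signal import medfilt\n    E=np.array(").replace("    return E,end","    E=E[(abs(E[:,1]-medfilt(E[:,1],7))<1)&(abs(E[:,2]-medfilt(E[:,2],7))<1)]\n    return E,end")
open("tf.py","w").write(t)
E
python3 tf.py w3 w6 w7
python3 -c "
from tf import *
print(np.round(meas('w7')[0],1).tolist())"
```

```text
w3 z0 -2.7 x0 0.3 psi 0.13 th -0.14  rms 0.14 end row 79.4 axial 79.6
w6 z0 -3.8 x0 0.4 psi 0.14 th 10.94  rms 0.12 end row 80.7 axial 79.4
w7 z0 -5.8 x0 0.3 psi 0.10 th 14.48  rms 1.71 end row 75.6 axial 82.1
[[95.0, 280.1, 353.8], [101.0, 279.8, 353.7], [107.0, 279.7, 353.9], [113.0, 279.6, 353.9], [119.0, 279.5, 354.2], [125.0, 279.4, 354.3], [131.0, 279.3, 354.4], [137.0, 279.1, 354.4], [143.0, 279.0, 354.5], [149.0, 278.9, 354.7], [155.0, 278.8, 354.7], [161.0, 278.8, 354.7], [173.0, 270.0, 354.9]]
```

```bash
sed -i 's/range(95,180,6)/range(95,160,5)/' tf.py
cat > tgt.py <<'E'
from h import *
import sys
S=np.array([.5186,.1882,.1057]); Z0=.019+.0035
def g(X): return np.array([S[0]+np.cos(S[2])*X[0]-np.sin(S[2])*X[1],S[1]+np.sin(S[2])*X[0]+np.cos(S[2])*X[1],X[2]])
def tcp(gy,gz,x=.045): return g((x,gy,gz))-[0,0,Z0]
def now(th,c=0):
    o,M=st(); d=np.array(o["eef_pos"])-[S[0],S[1],-Z0]; cs,sn=np.cos(S[2]),np.sin(S[2]); x,y,z=cs*d[0]+sn*d[1],-sn*d[0]+cs*d[1],d[2]; t=np.radians(th)
    F=np.array(o["contact_force"]);print("mill grip x %.1f y %.1f z %.1f | sprung tip y %.1f z %.1f | fixed tip y %.1f z %.1f | tube corner y %.1f z %.1f | F mill x %.1f y %.1f z %.1f"%tuple([v*1e3 for v in(x,y,z,y+(.118-c)*np.cos(t),z-(.118-c)*np.sin(t),y-.096*np.cos(t),z+.096*np.sin(t),y-.08*np.cos(t)+.016*np.sin(t),z+.08*np.sin(t)-.016*np.cos(t))]+[cs*F[0]+sn*F[1],-sn*F[0]+cs*F[1],F[2]]))
E
python3 tf.py w7; python3 -c "
from tgt import *
go(tcp(-.030,.2525),-83.95)"
```

```text
w7 z0 -5.3 x0 0.3 psi 0.13 th 14.11  rms 0.06 end row 75.6 axial 82.1
t10.25 p [ 504.6 -246.8   78.9] yAng -73.54 tilt [ 0.002  0.002 -1.   ] F [-0.4   0.29 -2.67] M [-0.01  0.01 -0.  ] g 30.4mm q [-0.    0.52  0.45  1.98 -0.34  0.71  0.94]
shift now-axes cm [ 17.59 -37.53 -15.14] yaw 10.41
shift turned-axes cm [ 10.52 -40.09 -15.14]
```

```bash
python3 -m handwheel '[{"grip":2.5,"tx":0,"ty":0,"tz":-3.8,"yaw":0},{"grip":2.5,"tx":0,"ty":0,"tz":-3.8,"yaw":0},{"grip":2.5,"tx":0,"ty":0,"tz":-3.8,"yaw":0},{"grip":2.5,"tx":0,"ty":0,"tz":-3.8,"yaw":0},{"grip":2.5,"tx":1.76,"ty":-3.75,"tz":0,"yaw":0}]'
python3 -m handwheel '[{"grip":2.5,"tx":1.76,"ty":-3.75,"tz":0,"yaw":0},{"grip":2.5,"tx":1.76,"ty":-3.75,"tz":0,"yaw":0},{"grip":2.5,"tx":1.76,"ty":-3.75,"tz":0,"yaw":0},{"grip":2.5,"tx":1.76,"ty":-3.75,"tz":0,"yaw":0},{"grip":2.5,"tx":1.76,"ty":-3.75,"tz":0,"yaw":0}]'
python3 -m handwheel '[{"grip":2.5,"tx":1.76,"ty":-3.75,"tz":0,"yaw":0},{"grip":2.5,"tx":1.76,"ty":-3.75,"tz":0,"yaw":0},{"grip":2.5,"tx":1.76,"ty":-3.75,"tz":0,"yaw":0},{"grip":2.5,"tx":1.76,"ty":-3.75,"tz":0,"yaw":0},{"grip":2.5,"tx":0,"ty":0,"tz":0,"yaw":5.2}]'
python3 -m handwheel '[{"grip":2.5,"tx":0,"ty":0,"tz":0,"yaw":5.2},{"grip":2.5,"tx":0,"ty":0,"tz":0,"yaw":0},{"grip":2.5,"tx":0,"ty":0,"tz":0,"yaw":0},{"grip":2.5,"tx":0,"ty":0,"tz":0,"yaw":0}]'
python3 -c "
from tgt import *
go(tcp(-.030,.2525),-83.95); wrist('w8')"; python3 tf.py w8
```

```text
t: 10.75
eef_pos: [0.5109, -0.2125, 0.2344]
tool_rot: [0.003, 0.99, 0.138, 0.004]
contact_force: [1.4, -0.3, -3.1]
gripper_width: 0.356
t: 11.25
eef_pos: [0.5405, 0.0011, 0.2285]
tool_rot: [-0.0, 0.99, 0.143, -0.001]
contact_force: [0.8, -0.7, -3.2]
gripper_width: 0.358
t: 11.75
eef_pos: [0.5652, 0.1716, 0.2278]
tool_rot: [-0.001, 0.995, 0.103, -0.001]
contact_force: [-0.2, -0.4, -3.2]
gripper_width: 0.357
t: 12.15
eef_pos: [0.566, 0.1628, 0.2293]
tool_rot: [0.0, 0.999, 0.053, -0.0]
contact_force: [-0.5, -1.2, -2.9]
gripper_width: 0.36
t12.15 p [566.  162.8 229.3] yAng -83.87 tilt [-0.001  0.    -1.   ] F [-0.47 -1.18 -2.87] M [-0.08  0.01 -0.01] g 30.8mm q [-0.72  0.35  0.42  1.79 -0.17  1.03 -0.12]
shift now-axes cm [ 0.06 -0.03 -0.07] yaw 0.08
shift turned-axes cm [ 0.06 -0.03 -0.07]
w8 z0 2.3 x0 0.2 psi 0.21 th 13.11  rms 2.35 end row 75.3 axial 83.1
```

```bash
python3 -c "
import cv2
from tf import *
im=cv2.imread('pics/w8.png'); cv2.imwrite('pics/w8b.png',cv2.convertScaleAbs(cv2.resize(im[0:200,150:450],None,fx=2.6,fy=2.6,interpolation=cv2.INTER_CUBIC),alpha=1.4))
print(np.round(meas('w8')[0],1).tolist())"
```

```text
[[95.0, 281.9, 352.1], [115.0, 281.4, 363.0], [120.0, 281.1, 352.4], [125.0, 281.0, 352.8], [130.0, 281.0, 352.7], [135.0, 281.0, 352.6], [140.0, 280.8, 352.8], [145.0, 280.8, 352.7], [150.0, 280.8, 352.8], [155.0, 280.8, 352.9]]
```

View pics/w8b.png

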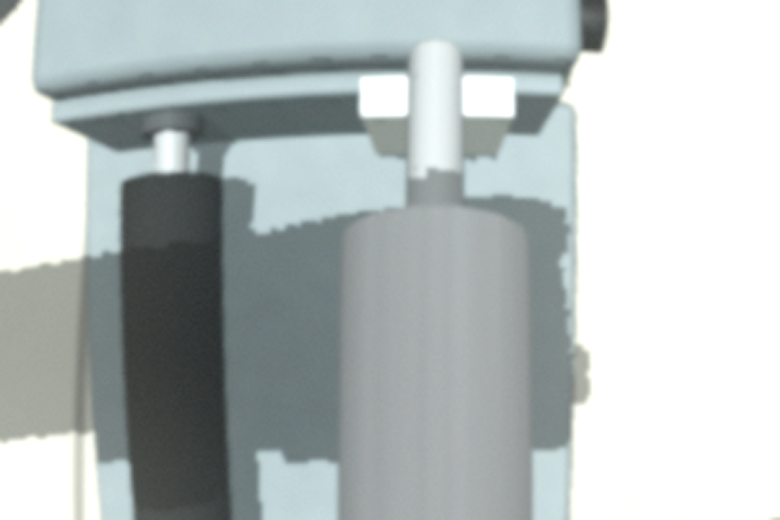

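The view shows the tilted roller above the mill. The sprung tip is at (317,15), centred on the left carrier's top face (columns 288 to 348). The tube's end rim is at row 80. I'll fit its tilt exactly.

```bash
cat > tf2.py <<'E'
from tf import *
def fit2(n,end,tip,E):
    c,T=load(n); E=np.array(E)
    def res(s):
        z0,x0,psi,th,s0=s; o,G,ax=model(z0,x0,psi,th,c,T); k=np.argsort([o[0,0,0],o[0,1,0]]); r=[]
        for j,col in ((k[0],1),(k[1],2)):
            u=o[:,j]; i=np.argsort(u[:,1]); r+=list(np.interp(E[:,0],u[i,1],u[i,0])-E[:,col])
        up=np.array([0,0,1.])-ax*ax[2]; up/=np.linalg.norm(up)
        return np.array(r+[3*(proj(c,G+(.08+s0)*ax+.016*up,T)[1]-end),3*(proj(c,G+(.117+s0)*ax+.005*up,T)[1]-tip)])
    o=least_squares(res,[-.0035,0,0,.24,0],loss="cauchy",f_scale=.3); s=o.x
    print(n,"z0 %.1f x0 %.1f psi %.2f th %.2f s0 %.1f"%(s[0]*1e3,s[1]*1e3,*np.degrees(s[2:4]),s[4]*1e3),"end res",np.round(o.fun[-2:]/3,2)); return s,c,T
if __name__=="__main__":
    E=[e for e in meas("w8")[0] if e[2]<354]
    s,c,T=fit2("w8",79.6,15.2,E)
    fit2("w8",79.6,14.2,E);fit2("w8",80.4,15.2,E)
    _,G,ax=model(*s[:4],c,T); tip=G+(.118+s[4])*ax; print("tip",tip)
    # carrier top-face centre in this view (inner edge), vs journal
    for z in(.136,.138,.140): print(z,[np.round(atz(c,(150+u/2.6,v/2.6),z,T)*1e3,1).tolist() for u,v in((360,118),(515,118),(360,76),(515,76))])
E
python3 tf2.py
```

```text
w8 z0 5.1 x0 0.3 psi 0.10 th 10.47 s0 1.0 end res [-0.  0.]
w8 z0 6.0 x0 0.3 psi 0.07 th 9.60 s0 1.0 end res [-0.  0.]
w8 z0 5.6 x0 0.3 psi 0.08 th 9.94 s0 0.6 end res [-0.  0.]
tip [0.5535773  0.27943985 0.22160977]
0.136 [[531.5, 284.6, 136.0], [576.1, 289.5, 136.0], [530.0, 297.8, 136.0], [574.8, 302.7, 136.0]]
0.138 [[531.7, 284.2, 138.0], [576.0, 289.0, 138.0], [530.2, 297.2, 138.0], [574.7, 302.1, 138.0]]
0.14 [[532.0, 283.7, 140.0], [575.8, 288.4, 140.0], [530.5, 296.6, 140.0], [574.6, 301.4, 140.0]]
```

```bash
cat > t3.py <<'E'
from tf import *
import sys
def edges(n,lw,rw,rows):
    g=cv2.GaussianBlur(cv2.cvtColor(cv2.imread(f"pics/{n}.png"),cv2.COLOR_BGR2GRAY).astype(float),(0,0),1); gx=np.gradient(g,axis=1)
    return np.array([(r,sub(gx[r],*lw),sub(gx[r],*rw)) for r in rows])
def scan(n,E,end,tip,ths):
    c,T=load(n)
    for th in ths:
        def res(s):
            z0,x0,psi,s0=s; o,G,ax=model(z0,x0,psi,np.radians(th),c,T); k=np.argsort([o[0,0,0],o[0,1,0]]); r=[]
            for j,col in ((k[0],1),(k[1],2)):
                u=o[:,j]; i=np.argsort(u[:,1]); r+=list(np.interp(E[:,0],u[i,1],u[i,0])-E[:,col])
            up=np.array([0,0,1.])-ax*ax[2]; up/=np.linalg.norm(up)
            r.append(2*(proj(c,G+(.08+s0)*ax+.016*up,T)[1]-end))
            if tip is not None: r.append(2*(proj(c,G+(.117+s0)*ax+.005*up,T)[1]-tip))
            return np.array(r)
        o=least_squares(res,[-.0035,0,0,0],loss="cauchy",f_scale=.3); s=o.x
        print(n,"th",th,"z0 %.1f x0 %.1f psi %.2f s0 %.1f cost %.2f"%(s[0]*1e3,s[1]*1e3,np.degrees(s[2]),s[3]*1e3,o.cost),np.round(o.fun[-2:],1))
if __name__=="__main__":
    E=edges("w8",(277,286),(348,358),range(90,196,5)); print(np.round(E,1).tolist())
    scan("w8",E,79.6,15.2,(8,10,12,14,16,18,20))
    E=edges("w7",(275,285),(350,360),range(95,160,5)); scan("w7",E,75.6,None,(10,12,14,16)); scan("w7",E,79.6,None,(12,14,16))
E
python3 t3.py
```

```text
[[90.0, 282.1, 351.6], [95.0, 281.9, 352.1], [100.0, 281.8, 352.2], [105.0, 281.6, 352.5], [110.0, 281.3, 352.5], [115.0, 281.4, 352.6], [120.0, 281.1, 352.4], [125.0, 281.0, 352.8], [130.0, 281.0, 352.7], [135.0, 281.0, 352.6], [140.0, 280.8, 352.8], [145.0, 280.8, 352.7], [150.0, 280.8, 352.8], [155.0, 280.8, 352.9], [160.0, 280.8, 352.9], [165.0, 280.6, 352.9], [170.0, 280.5, 352.9], [175.0, 280.8, 354.4], [180.0, 279.3, 354.4], [185.0, 279.3, 354.4], [190.0, 279.3, 354.4], [195.0, 279.2, 354.4]]
w8 th 8 z0 7.7 x0 0.2 psi 0.26 s0 -0.6 cost 2.57 [ 7.3 -0. ]
w8 th 10 z0 5.6 x0 0.2 psi 0.23 s0 0.7 cost 2.00 [ 1.2 -0.1]
w8 th 12 z0 3.4 x0 0.2 psi 0.24 s0 2.1 cost 1.80 [-4.6  0. ]
w8 th 14 z0 1.2 x0 0.2 psi 0.24 s0 1.3 cost 1.73 [-0.   8.1]
w8 th 16 z0 -1.1 x0 0.3 psi 0.16 s0 1.6 cost 1.85 [-0.  12.7]
w8 th 18 z0 -4.0 x0 0.8 psi -0.24 s0 1.9 cost 1.91 [-0.  16.9]
w8 th 20 z0 -6.4 x0 0.6 psi -0.10 s0 2.4 cost 2.06 [-0.  21.5]
w7 th 10 z0 -0.6 x0 0.3 psi 0.12 s0 1.8 cost 0.30 [-0.3 -0. ]
w7 th 12 z0 -2.9 x0 0.3 psi 0.13 s0 1.9 cost 0.12 [-0.2  0. ]
w7 th 14 z0 -5.2 x0 0.3 psi 0.13 s0 2.1 cost 0.04 [-0. -0.]
w7 th 16 z0 -7.6 x0 0.3 psi 0.12 s0 2.4 cost 0.11 [0.1 0. ]
w7 th 12 z0 -2.9 x0 0.3 psi 0.13 s0 0.2 cost 0.12 [-0.2  0. ]
w7 th 14 z0 -5.2 x0 0.3 psi 0.13 s0 0.3 cost 0.04 [-0.  0.]
w7 th 16 z0 -7.6 x0 0.3 psi 0.12 s0 0.6 cost 0.11 [0.1 0. ]
```

```bash
python3 - <<'E'
from t3 import *
E=edges("w8",(275,284),(349,359),range(180,215,3)); print(np.round(E[::3],1).tolist())
scan("w8",E,79.6,15.2,(10,12,13,14,15,16,18))
E
python3 -m handwheel '[{"grip":2.5,"tx":0,"ty":0,"tz":2,"yaw":0},{"grip":2.5,"tx":0,"ty":0,"tz":2,"yaw":0},{"grip":2.5,"tx":0,"ty":0,"tz":1.5,"yaw":0},{"grip":2.5,"tx":0,"ty":0,"tz":0,"yaw":0},{"grip":2.5,"tx":0,"ty":0,"tz":0,"yaw":0}]' 40
python3 -c "
from tgt import *
now(13)"
```

```text
[[180.0, 279.3, 354.4], [189.0, 279.3, 354.4], [198.0, 279.2, 354.4], [207.0, 279.3, 354.4]]
w8 th 10 z0 -1.0 x0 0.3 psi 0.12 s0 -1.8 cost 0.40 [ 9.3 -0. ]
w8 th 12 z0 -2.1 x0 0.3 psi 0.12 s0 0.3 cost 0.17 [ 0.1 -1.3]
w8 th 13 z0 -2.8 x0 0.3 psi 0.12 s0 0.4 cost 0.16 [-0.   1.4]
w8 th 14 z0 -3.4 x0 0.3 psi 0.12 s0 0.6 cost 0.25 [-0.   4.3]
w8 th 15 z0 -4.0 x0 0.3 psi 0.12 s0 0.8 cost 0.30 [-0.   7.1]
w8 th 16 z0 -4.7 x0 0.3 psi 0.12 s0 1.0 cost 0.34 [-0.   9.9]
w8 th 18 z0 -5.9 x0 0.3 psi 0.12 s0 1.6 cost 0.44 [-0.  15.4]
t: 12.7
eef_pos: [0.5664, 0.163, 0.175]
tool_rot: [0.0, 0.999, 0.053, -0.0]
contact_force: [-0.6, 0.0, -3.2]
gripper_width: 0.357
t12.70 p [566.4 163.  175. ] yAng -83.94 tilt [-0.  0. -1.] F [-0.6   0.01 -3.15] M [-0.05 -0.11  0.02] g 30.5mm q [-0.7   0.42  0.4   1.84 -0.2   0.92 -0.1 ]
mill grip x 44.9 y -30.1 z 197.5 | sprung tip y 84.9 z 170.9 | fixed tip y -123.6 z 219.1 | tube corner y -104.4 z 199.9 | F mill x -0.6 y 0.1 z -3.2
```

```bash
sed -i 's/.019+.0035/.019+.0025/' tgt.py
python3 -m handwheel '[{"grip":2.5,"tx":0,"ty":0,"tz":2,"yaw":0},{"grip":2.5,"tx":0,"ty":0,"tz":2,"yaw":0},{"grip":2.5,"tx":0,"ty":0,"tz":1.1,"yaw":0},{"grip":2.5,"tx":0,"ty":0,"tz":0,"yaw":0},{"grip":2.5,"tx":0,"ty":0,"tz":0,"yaw":0}]' 40
python3 -c "
from tgt import *
now(13)"
python3 -m handwheel '[{"grip":2.5,"tx":0,"ty":-0.2,"tz":0,"yaw":0},{"grip":2.5,"tx":0,"ty":-0.2,"tz":0,"yaw":0},{"grip":2.5,"tx":0,"ty":-0.2,"tz":0,"yaw":0},{"grip":2.5,"tx":0,"ty":0,"tz":0,"yaw":0},{"grip":2.5,"tx":0,"ty":0,"tz":0,"yaw":0}]' 40
python3 -c "
from tgt import *
now(13)"
```

```text
t: 13.2
eef_pos: [0.567, 0.1633, 0.1247]
tool_rot: [-0.0, 0.999, 0.053, 0.001]
contact_force: [-0.8, 0.7, -2.9]
gripper_width: 0.357
t13.20 p [567.  163.3 124.7] yAng -83.94 tilt [ 0.001 -0.    -1.   ] F [-0.77  0.72 -2.88] M [-0.06 -0.03 -0.  ] g 30.5mm q [-0.68  0.48  0.38  1.88 -0.24  0.82 -0.07]
mill grip x 45.5 y -29.9 z 146.2 | sprung tip y 85.1 z 119.7 | fixed tip y -123.4 z 167.8 | tube corner y -104.2 z 148.6 | F mill x -0.7 y 0.8 z -2.9
t: 13.7
eef_pos: [0.5656, 0.1693, 0.1239]
tool_rot: [-0.0, 0.999, 0.053, 0.0]
contact_force: [0.2, -0.6, -3.8]
gripper_width: 0.359
t13.70 p [565.6 169.3 123.9] yAng -83.92 tilt [ 0. -0. -1.] F [ 0.2  -0.62 -3.85] M [ 0.   -0.01 -0.03] g 30.6mm q [-0.68  0.48  0.38  1.88 -0.24  0.82 -0.08]
mill grip x 44.7 y -23.8 z 145.4 | sprung tip y 91.2 z 118.9 | fixed tip y -117.3 z 167.0 | tube corner y -98.1 z 147.8 | F mill x 0.1 y -0.6 z -3.8
```

```bash
python3 -m handwheel '[{"grip":2.5,"tx":0,"ty":-0.1,"tz":0,"yaw":0},{"grip":2.5,"tx":0,"ty":-0.1,"tz":0,"yaw":0},{"grip":2.5,"tx":0,"ty":0,"tz":0,"yaw":0},{"grip":2.5,"tx":0,"ty":0,"tz":0,"yaw":0}]' 40
python3 -c "
from tgt import *
now(13)"
python3 -m handwheel '[{"grip":2.5,"tx":0,"ty":-0.1,"tz":0,"yaw":0},{"grip":2.5,"tx":0,"ty":-0.1,"tz":0,"yaw":0},{"grip":2.5,"tx":0,"ty":0,"tz":0,"yaw":0},{"grip":2.5,"tx":0,"ty":0,"tz":0,"yaw":0}]' 40
python3 -c "
from tgt import *
now(13)"
```

```text
t: 14.1
eef_pos: [0.5654, 0.1711, 0.1238]
tool_rot: [0.0, 0.999, 0.053, -0.0]
contact_force: [1.0, 0.4, -2.4]
gripper_width: 0.359
t14.10 p [565.4 171.1 123.8] yAng -83.94 tilt [-0.  0. -1.] F [ 0.98  0.35 -2.44] M [-0.07 -0.06 -0.01] g 30.7mm q [-0.69  0.48  0.38  1.88 -0.24  0.82 -0.08]
mill grip x 44.7 y -22.0 z 145.3 | sprung tip y 93.0 z 118.7 | fixed tip y -115.5 z 166.8 | tube corner y -96.3 z 147.7 | F mill x 1.0 y 0.2 z -2.4
t: 14.5
eef_pos: [0.5652, 0.1724, 0.1238]
tool_rot: [0.0, 0.999, 0.053, -0.0]
contact_force: [-0.1, -3.4, -2.5]
gripper_width: 0.356
t14.50 p [565.2 172.4 123.8] yAng -83.97 tilt [-0.     0.001 -1.   ] F [-0.12 -3.43 -2.46] M [-0.72 -0.03  0.01] g 30.4mm q [-0.69  0.48  0.38  1.88 -0.24  0.82 -0.08]
mill grip x 44.7 y -20.6 z 145.3 | sprung tip y 94.4 z 118.7 | fixed tip y -114.1 z 166.9 | tube corner y -94.9 z 147.7 | F mill x -0.5 y -3.4 z -2.5
```

```bash
python3 -m handwheel '[{"grip":2.5,"tx":0,"ty":-0.1,"tz":0,"yaw":0},{"grip":2.5,"tx":0,"ty":0,"tz":0.2,"yaw":0},{"grip":2.5,"tx":0,"ty":0,"tz":0.2,"yaw":0},{"grip":2.5,"tx":0,"ty":0,"tz":0,"yaw":0},{"grip":2.5,"tx":0,"ty":0,"tz":0,"yaw":0}]' 40
python3 -c "
from tgt import *
now(13)"
python3 -m handwheel '[{"grip":2.5,"tx":0,"ty":0,"tz":0.1,"yaw":0},{"grip":2.5,"tx":0,"ty":0,"tz":0.1,"yaw":0},{"grip":2.5,"tx":0,"ty":0,"tz":0,"yaw":0},{"grip":2.5,"tx":0,"ty":0,"tz":0,"yaw":0}]' 40
python3 -c "
from tgt import *
now(13)"
python3 -m handwheel '[{"grip":2.5,"tx":0,"ty":0,"tz":0.1,"yaw":0},{"grip":2.5,"tx":0,"ty":0,"tz":0.1,"yaw":0},{"grip":2.5,"tx":0,"ty":0,"tz":0,"yaw":0},{"grip":2.5,"tx":0,"ty":0,"tz":0,"yaw":0}]' 40
python3 -c "
from tgt import *
now(13)"
```

```text
t: 15.0
eef_pos: [0.5653, 0.1741, 0.1199]
tool_rot: [-0.0, 0.999, 0.053, 0.0]
contact_force: [0.2, -3.3, -0.1]
gripper_width: 0.357
t15.00 p [565.3 174.1 119.9] yAng -83.95 tilt [ 0. -0. -1.] F [ 0.19 -3.28 -0.07] M [-0.67 -0.15 -0.03] g 30.5mm q [-0.69  0.49  0.38  1.88 -0.24  0.82 -0.08]
mill grip x 45.0 y -18.9 z 141.4 | sprung tip y 96.0 z 114.8 | fixed tip y -112.5 z 163.0 | tube corner y -93.3 z 143.8 | F mill x -0.2 y -3.3 z -0.1
t: 15.4
eef_pos: [0.5652, 0.1741, 0.1178]
tool_rot: [-0.0, 0.999, 0.053, 0.0]
contact_force: [0.6, -4.2, -0.4]
gripper_width: 0.354
t15.40 p [565.2 174.1 117.8] yAng -83.95 tilt [ 0.  0. -1.] F [ 0.64 -4.22 -0.36] M [-0.69 -0.14 -0.04] g 30.3mm q [-0.69  0.49  0.37  1.88 -0.24  0.81 -0.08]
mill grip x 44.8 y -18.9 z 139.3 | sprung tip y 96.0 z 112.8 | fixed tip y -112.5 z 160.9 | tube corner y -93.3 z 141.7 | F mill x 0.2 y -4.3 z -0.4
t: 15.8
eef_pos: [0.5652, 0.174, 0.1158]
tool_rot: [0.0, 0.999, 0.053, 0.0]
contact_force: [0.8, -3.7, 1.1]
gripper_width: 0.353
t15.80 p [565.2 174.  115.8] yAng -83.94 tilt [ 0.  0. -1.] F [ 0.83 -3.72  1.1 ] M [-0.96 -0.12 -0.  ] g 30.1mm q [-0.69  0.5   0.37  1.88 -0.24  0.81 -0.08]
mill grip x 44.8 y -19.0 z 137.3 | sprung tip y 96.0 z 110.8 | fixed tip y -112.5 z 158.9 | tube corner y -93.4 z 139.7 | F mill x 0.4 y -3.8 z 1.1
```

```bash
python3 -m handwheel '[{"grip":2.5,"tx":0,"ty":0,"tz":0.1,"yaw":0},{"grip":2.5,"tx":0,"ty":0,"tz":0,"yaw":0},{"grip":2.5,"tx":0,"ty":0,"tz":0,"yaw":0}]' 30
python3 -c "
from tgt import *
now(13)"
python3 -m handwheel '[{"grip":2.5,"tx":0,"ty":0,"tz":0.1,"yaw":0},{"grip":2.5,"tx":0,"ty":0,"tz":0,"yaw":0},{"grip":2.5,"tx":0,"ty":0,"tz":0,"yaw":0}]' 30
python3 -c "
from tgt import *
now(13)
wrist('w9')"
python3 - <<'E'
from t3 import *
E=edges("w9",(262,292),(340,372),range(90,215,6)); print(np.round(E,1).tolist())
E
```

```text
t: 16.1
eef_pos: [0.5649, 0.1752, 0.1147]
tool_rot: [-0.0, 0.999, 0.053, -0.0]
contact_force: [0.3, -0.4, 0.4]
gripper_width: 0.357
t16.10 p [564.9 175.2 114.7] yAng -83.88 tilt [ 0.    -0.001 -1.   ] F [ 0.33 -0.36  0.43] M [-0.41 -0.08  0.01] g 30.5mm q [-0.69  0.5   0.37  1.88 -0.24  0.81 -0.08]
mill grip x 44.7 y -17.8 z 136.2 | sprung tip y 97.1 z 109.7 | fixed tip y -111.4 z 157.8 | tube corner y -92.2 z 138.6 | F mill x 0.3 y -0.4 z 0.4
t: 16.4
eef_pos: [0.565, 0.175, 0.1139]
tool_rot: [-0.0, 0.999, 0.053, 0.0]
contact_force: [-0.4, 2.0, 1.8]
gripper_width: 0.355
t16.40 p [565.  175.  113.9] yAng -83.90 tilt [ 0.    -0.001 -1.   ] F [-0.4   2.04  1.82] M [-0.1   0.12 -0.04] g 30.3mm q [-0.69  0.5   0.37  1.88 -0.24  0.8  -0.08]
mill grip x 44.7 y -18.1 z 135.4 | sprung tip y 96.9 z 108.9 | fixed tip y -111.6 z 157.0 | tube corner y -92.4 z 137.8 | F mill x -0.2 y 2.1 z 1.8
[[90.0, 283.3, 350.6], [96.0, 282.4, 351.5], [102.0, 282.4, 351.7], [108.0, 282.0, 351.7], [114.0, 282.0, 351.9], [120.0, 281.8, 352.0], [126.0, 281.6, 352.1], [132.0, 281.4, 352.1], [138.0, 281.4, 352.4], [144.0, 281.5, 352.5], [150.0, 281.4, 352.6], [156.0, 281.2, 352.5], [162.0, 281.1, 352.5], [168.0, 281.1, 352.7], [174.0, 280.9, 352.6], [180.0, 280.9, 352.6], [186.0, 280.8, 352.7], [192.0, 280.7, 352.8], [198.0, 280.9, 352.7], [204.0, 280.9, 352.7], [210.0, 280.8, 352.5]]
```

```bash
python3 -m handwheel '[{"grip":2.5,"tx":0,"ty":-0.1,"tz":-0.1,"yaw":0},{"grip":2.5,"tx":0,"ty":-0.1,"tz":0,"yaw":0},{"grip":2.5,"tx":0,"ty":0,"tz":0,"yaw":0},{"grip":2.5,"tx":0,"ty":0,"tz":0,"yaw":0}]' 30
python3 -c "
from tgt import *
now(12.5)"
python3 -m handwheel '[{"grip":2.5,"tx":0,"ty":-0.1,"tz":0,"yaw":0},{"grip":2.5,"tx":0,"ty":-0.1,"tz":0,"yaw":0},{"grip":2.5,"tx":0,"ty":0,"tz":0,"yaw":0},{"grip":2.5,"tx":0,"ty":0,"tz":0,"yaw":0}]' 30
python3 -c "
from tgt import *
now(12.5)"
```

```text
t: 16.85
eef_pos: [0.5648, 0.1759, 0.1147]
tool_rot: [0.0, 0.999, 0.053, -0.0]
contact_force: [-0.2, 0.4, -0.1]
gripper_width: 0.354
t16.85 p [564.8 175.9 114.7] yAng -83.95 tilt [-0.  0. -1.] F [-0.17  0.35 -0.06] M [-0.36 -0.08  0.02] g 30.3mm q [-0.69  0.5   0.37  1.88 -0.24  0.81 -0.08]
mill grip x 44.6 y -17.1 z 136.2 | sprung tip y 98.1 z 110.6 | fixed tip y -110.8 z 156.9 | tube corner y -91.7 z 137.9 | F mill x -0.1 y 0.4 z -0.1
t: 17.25
eef_pos: [0.5642, 0.1781, 0.1143]
tool_rot: [0.0, 0.999, 0.053, -0.0]
contact_force: [-0.3, -0.4, -5.1]
gripper_width: 0.359
t17.25 p [564.2 178.1 114.3] yAng -83.94 tilt [-0.001  0.    -1.   ] F [-0.26 -0.44 -5.07] M [-0.33 -0.24 -0.08] g 30.7mm q [-0.69  0.5   0.37  1.88 -0.24  0.81 -0.09]
mill grip x 44.3 y -14.9 z 135.8 | sprung tip y 100.3 z 110.3 | fixed tip y -108.6 z 156.6 | tube corner y -89.5 z 137.5 | F mill x -0.3 y -0.4 z -5.1
```

```bash
python3 -m handwheel '[{"grip":2.5,"tx":0,"ty":0,"tz":0.1,"yaw":0},{"grip":2.5,"tx":0,"ty":-0.1,"tz":0.05,"yaw":0},{"grip":2.5,"tx":0,"ty":-0.1,"tz":0.05,"yaw":0},{"grip":2.5,"tx":0,"ty":0,"tz":0,"yaw":0},{"grip":2.5,"tx":0,"ty":0,"tz":0,"yaw":0}]' 30
python3 -c "
from tgt import *
now(12.5)"
python3 -m handwheel '[{"grip":2.5,"tx":0,"ty":-0.1,"tz":0.03,"yaw":0},{"grip":2.5,"tx":0,"ty":-0.1,"tz":0.03,"yaw":0},{"grip":2.5,"tx":0,"ty":-0.1,"tz":0.03,"yaw":0},{"grip":2.5,"tx":0,"ty":0,"tz":0,"yaw":0},{"grip":2.5,"tx":0,"ty":0,"tz":0,"yaw":0}]' 30
python3 -c "
from tgt import *
now(12.5)"
```

```text
t: 17.75
eef_pos: [0.5643, 0.1804, 0.1128]
tool_rot: [-0.0, 0.999, 0.053, -0.0]
contact_force: [0.1, -0.0, -3.3]
gripper_width: 0.354
t17.75 p [564.3 180.4 112.8] yAng -83.92 tilt [-0. -0. -1.] F [ 0.07 -0.02 -3.25] M [-0.09 -0.01  0.  ] g 30.2mm q [-0.7   0.5   0.37  1.88 -0.24  0.8  -0.09]
mill grip x 44.6 y -12.6 z 134.3 | sprung tip y 102.6 z 108.7 | fixed tip y -106.3 z 155.0 | tube corner y -87.2 z 136.0 | F mill x 0.1 y -0.0 z -3.3
t: 18.25
eef_pos: [0.5642, 0.1824, 0.1119]
tool_rot: [0.0, 0.999, 0.053, -0.0]
contact_force: [0.5, -2.6, -3.0]
gripper_width: 0.356
t18.25 p [564.2 182.4 111.9] yAng -83.97 tilt [-0.     0.001 -1.   ] F [ 0.5  -2.63 -2.96] M [-0.79  0.01 -0.  ] g 30.4mm q [-0.7   0.5   0.37  1.88 -0.24  0.8  -0.09]
mill grip x 44.7 y -10.5 z 133.4 | sprung tip y 104.7 z 107.9 | fixed tip y -104.3 z 154.2 | tube corner y -85.2 z 135.1 | F mill x 0.2 y -2.7 z -3.0
```

```bash
python3 -m handwheel '[{"grip":2.5,"tx":0,"ty":-0.2,"tz":0.04,"yaw":0},{"grip":2.5,"tx":0,"ty":-0.2,"tz":0.04,"yaw":0},{"grip":2.5,"tx":0,"ty":-0.2,"tz":0.05,"yaw":0},{"grip":2.5,"tx":0,"ty":-0.2,"tz":0.05,"yaw":0},{"grip":2.5,"tx":0,"ty":0,"tz":0,"yaw":0}]' 40
python3 -c "
from tgt import *
now(12.5,.008)"
python3 -m handwheel '[{"grip":2.5,"tx":0,"ty":-0.2,"tz":0.04,"yaw":0},{"grip":2.5,"tx":0,"ty":-0.2,"tz":0.04,"yaw":0},{"grip":2.5,"tx":0,"ty":-0.1,"tz":0.02,"yaw":0},{"grip":2.5,"tx":0,"ty":0,"tz":0,"yaw":0},{"grip":2.5,"tx":0,"ty":0,"tz":0,"yaw":0}]' 40
python3 -c "
from tgt import *
now(12.5,.014);wrist('w10')"
```

```text
t: 18.75
eef_pos: [0.5634, 0.1902, 0.11]
tool_rot: [0.001, 0.999, 0.053, -0.0]
contact_force: [-0.3, -6.7, -1.7]
gripper_width: 0.359
t18.75 p [563.4 190.2 110. ] yAng -83.97 tilt [-0.     0.001 -1.   ] F [-0.33 -6.72 -1.67] M [-1.36 -0.06  0.05] g 30.7mm q [-0.71  0.51  0.37  1.88 -0.25  0.8  -0.11]
mill grip x 44.7 y -2.8 z 131.5 | sprung tip y 104.6 z 107.7 | fixed tip y -96.5 z 152.3 | tube corner y -77.4 z 133.2 | F mill x -1.0 y -6.7 z -1.7
t: 19.25
eef_pos: [0.5629, 0.194, 0.109]
tool_rot: [0.001, 0.999, 0.052, -0.0]
contact_force: [-0.0, -8.1, -1.6]
gripper_width: 0.364
t19.25 p [562.9 194.  109. ] yAng -84.02 tilt [-0.     0.002 -1.   ] F [-0.01 -8.07 -1.56] M [-1.69 -0.05  0.09] g 31.1mm q [-0.72  0.51  0.37  1.87 -0.25  0.8  -0.11]
mill grip x 44.7 y 1.1 z 130.5 | sprung tip y 102.7 z 108.0 | fixed tip y -92.6 z 151.3 | tube corner y -73.5 z 132.2 | F mill x -0.9 y -8.0 z -1.6
```

```bash
python3 -m handwheel '[{"grip":2.5,"tx":0,"ty":-0.2,"tz":0.04,"yaw":0},{"grip":2.5,"tx":0,"ty":-0.2,"tz":0.04,"yaw":0},{"grip":2.5,"tx":0,"ty":0,"tz":0,"yaw":0},{"grip":2.5,"tx":0,"ty":0,"tz":0,"yaw":0}]' 30
python3 -c "
from tgt import *
now(12.5,.016)"
python3 -m handwheel '[{"grip":2.5,"tx":0,"ty":0.02,"tz":0.2,"yaw":0},{"grip":2.5,"tx":0,"ty":0.02,"tz":0.2,"yaw":0},{"grip":2.5,"tx":0,"ty":0.02,"tz":0.2,"yaw":0},{"grip":2.5,"tx":0,"ty":0,"tz":0,"yaw":0},{"grip":2.5,"tx":0,"ty":0,"tz":0,"yaw":0}]' 25
python3 -c "
from tgt import *
now(9.5,.016)"
```

```text
t: 19.7
eef_pos: [0.5625, 0.1974, 0.1082]
tool_rot: [0.001, 0.999, 0.052, -0.0]
contact_force: [1.4, -9.0, -1.8]
gripper_width: 0.356
t19.70 p [562.5 197.4 108.2] yAng -84.04 tilt [-0.001  0.003 -1.   ] F [ 1.38 -9.04 -1.75] M [-1.95 -0.1   0.08] g 30.4mm q [-0.72  0.51  0.37  1.87 -0.25  0.8  -0.12]
mill grip x 44.7 y 4.5 z 129.7 | sprung tip y 104.1 z 107.6 | fixed tip y -89.2 z 150.5 | tube corner y -70.1 z 131.4 | F mill x 0.4 y -9.1 z -1.8
t: 20.2
eef_pos: [0.5631, 0.1974, 0.1028]
tool_rot: [0.001, 0.999, 0.052, 0.0]
contact_force: [-0.2, -9.4, 2.4]
gripper_width: 0.361
t20.20 p [563.1 197.4 102.8] yAng -84.05 tilt [ 0.001  0.002 -1.   ] F [-0.17 -9.38  2.42] M [-1.47  0.11  0.12] g 30.9mm q [-0.72  0.52  0.37  1.88 -0.25  0.79 -0.11]
mill grip x 45.2 y 4.4 z 124.3 | sprung tip y 105.0 z 107.5 | fixed tip y -90.3 z 140.2 | tube corner y -71.8 z 121.7 | F mill x -1.2 y -9.3 z 2.4
```

```bash
python3 -m handwheel '[{"grip":2.5,"tx":0,"ty":0.02,"tz":0.2,"yaw":0},{"grip":2.5,"tx":0,"ty":0.02,"tz":0.2,"yaw":0},{"grip":2.5,"tx":0,"ty":0.02,"tz":0.2,"yaw":0},{"grip":2.5,"tx":0,"ty":0,"tz":0,"yaw":0},{"grip":2.5,"tx":0,"ty":0,"tz":0,"yaw":0}]' 20
python3 -c "
from tgt import *
now(6.3,.0166)"
python3 -m handwheel '[{"grip":2.5,"tx":0,"ty":0.02,"tz":0.2,"yaw":0},{"grip":2.5,"tx":0,"ty":0.02,"tz":0.2,"yaw":0},{"grip":2.5,"tx":0,"ty":0.01,"tz":0.2,"yaw":0},{"grip":2.5,"tx":0,"ty":0,"tz":0,"yaw":0},{"grip":2.5,"tx":0,"ty":0,"tz":0,"yaw":0}]' 20
python3 -c "
from tgt import *
now(3,.0166)"
```

```text
t: 20.7
eef_pos: [0.5637, 0.1969, 0.0972]
tool_rot: [0.001, 0.999, 0.052, 0.001]
contact_force: [-0.1, -9.2, 3.2]
gripper_width: 0.356
t20.70 p [563.7 196.9  97.2] yAng -84.07 tilt [ 0.002  0.001 -1.   ] F [-0.11 -9.19  3.21] M [-1.37 -0.11  0.02] g 30.4mm q [-0.71  0.53  0.36  1.88 -0.26  0.78 -0.11]
mill grip x 45.7 y 3.9 z 118.7 | sprung tip y 104.7 z 107.5 | fixed tip y -91.5 z 129.2 | tube corner y -73.9 z 111.5 | F mill x -1.1 y -9.1 z 3.2
t: 21.2
eef_pos: [0.5637, 0.1962, 0.091]
tool_rot: [0.001, 0.999, 0.052, 0.001]
contact_force: [1.2, -9.8, 1.9]
gripper_width: 0.356
t21.20 p [563.7 196.2  91. ] yAng -84.07 tilt [ 0.002  0.002 -1.   ] F [ 1.19 -9.81  1.86] M [-1.42 -0.18 -0.  ] g 30.4mm q [-0.71  0.54  0.36  1.88 -0.26  0.77 -0.11]
mill grip x 45.7 y 3.2 z 112.5 | sprung tip y 104.5 z 107.2 | fixed tip y -92.6 z 117.5 | tube corner y -75.8 z 100.7 | F mill x 0.2 y -9.9 z 1.9
```

```bash
python3 -m handwheel '[{"grip":2.5,"tx":-0.05,"ty":0,"tz":0.15,"yaw":0},{"grip":2.5,"tx":0,"ty":0,"tz":0.15,"yaw":0},{"grip":2.5,"tx":0,"ty":0,"tz":0,"yaw":0},{"grip":2.5,"tx":0,"ty":0,"tz":0,"yaw":0}]' 20
python3 -c "
from tgt import *
now(1,.016);wrist('w11')"
python3 - <<'E'
from t3 import *
im=cv2.imread("pics/w11.png"); cv2.imwrite('pics/w11b.png',cv2.convertScaleAbs(cv2.resize(im[0:230,190:450],None,fx=2.6,fy=2.6,interpolation=cv2.INTER_CUBIC),alpha=1.6))
E=edges("w11",(262,292),(340,372),range(90,215,6)); print(np.round(E,1).tolist())
E
```

```text
t: 21.6
eef_pos: [0.5634, 0.1962, 0.0881]
tool_rot: [0.001, 0.999, 0.052, 0.001]
contact_force: [0.8, -9.8, 2.8]
gripper_width: 0.357
t21.60 p [563.4 196.2  88.1] yAng -84.08 tilt [ 0.002  0.001 -1.   ] F [ 0.77 -9.76  2.81] M [-1.37 -0.13 -0.04] g 30.5mm q [-0.71  0.54  0.36  1.89 -0.26  0.76 -0.11]
mill grip x 45.4 y 3.2 z 109.6 | sprung tip y 105.2 z 107.8 | fixed tip y -92.8 z 111.3 | tube corner y -76.5 z 95.0 | F mill x -0.3 y -9.8 z 2.8
[[90.0, 277.0, 355.1], [96.0, 276.8, 355.2], [102.0, 276.8, 355.2], [108.0, 277.0, 355.3], [114.0, 276.9, 355.4], [120.0, 276.9, 355.4], [126.0, 277.0, 355.3], [132.0, 277.1, 355.4], [138.0, 277.1, 355.2], [144.0, 277.1, 355.0], [150.0, 277.3, 354.9], [156.0, 277.4, 354.9], [162.0, 277.5, 354.9], [168.0, 277.6, 354.9], [174.0, 277.8, 354.9], [180.0, 277.7, 354.9], [186.0, 278.0, 354.8], [192.0, 278.2, 354.5], [198.0, 278.4, 354.4], [204.0, 278.4, 354.2], [210.0, 278.6, 354.0]]
```

View pics/w11b.png

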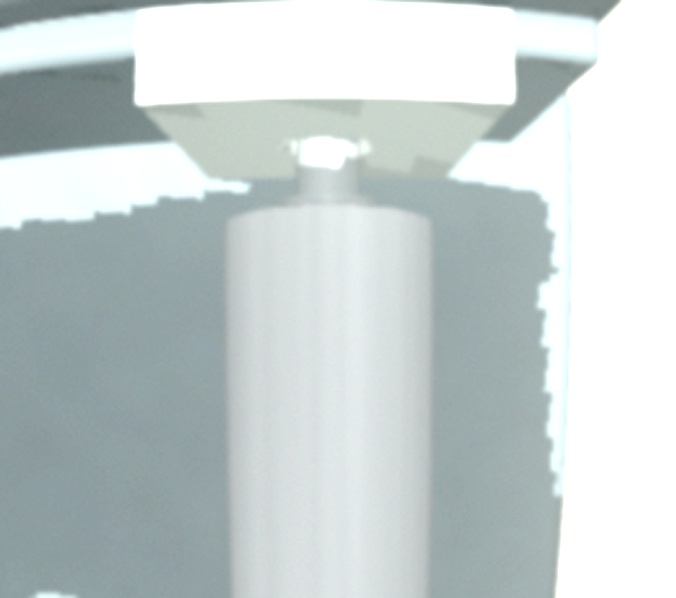

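The sprung journal is in the left cup: it shows at about (317,58), dead centre in the carrier, with the tube nearly level. I'll feel for the right cup now.

```bash
python3 -m handwheel '[{"grip":2.5,"tx":0,"ty":0,"tz":0.06,"yaw":0},{"grip":2.5,"tx":0,"ty":0.1,"tz":0,"yaw":0},{"grip":2.5,"tx":0,"ty":0.1,"tz":0,"yaw":0},{"grip":2.5,"tx":0,"ty":0,"tz":0,"yaw":0},{"grip":2.5,"tx":0,"ty":0,"tz":0,"yaw":0}]' 20
python3 -c "
from tgt import *
now(1,.014)"
python3 -m handwheel '[{"grip":2.5,"tx":0,"ty":0.1,"tz":0,"yaw":0},{"grip":2.5,"tx":0,"ty":0.05,"tz":0,"yaw":0},{"grip":2.5,"tx":0,"ty":0,"tz":0,"yaw":0},{"grip":2.5,"tx":0,"ty":0,"tz":0,"yaw":0}]' 20
python3 -c "
from tgt import *
now(1,.0125)"
```

```text
t: 22.15
eef_pos: [0.5636, 0.1946, 0.0877]
tool_rot: [0.0, 0.999, 0.052, 0.001]
contact_force: [2.0, -8.5, 2.8]
gripper_width: 0.356
t22.15 p [563.6 194.6  87.7] yAng -84.07 tilt [ 0.002  0.001 -1.   ] F [ 2.03 -8.55  2.78] M [-1.2  -0.12 -0.04] g 30.4mm q [-0.71  0.54  0.36  1.89 -0.26  0.76 -0.1 ]
mill grip x 45.5 y 1.6 z 109.2 | sprung tip y 105.6 z 107.3 | fixed tip y -94.4 z 110.8 | tube corner y -78.1 z 94.6 | F mill x 1.1 y -8.7 z 2.8
t: 22.55
eef_pos: [0.5638, 0.1937, 0.0877]
tool_rot: [0.0, 0.999, 0.052, 0.001]
contact_force: [0.4, -7.5, 2.5]
gripper_width: 0.357
t22.55 p [563.8 193.7  87.7] yAng -84.05 tilt [ 0.002  0.    -1.   ] F [ 0.39 -7.49  2.46] M [-1.02 -0.08 -0.  ] g 30.5mm q [-0.7   0.54  0.36  1.89 -0.26  0.76 -0.1 ]
mill grip x 45.5 y 0.7 z 109.2 | sprung tip y 106.1 z 107.3 | fixed tip y -95.3 z 110.9 | tube corner y -79.0 z 94.6 | F mill x -0.4 y -7.5 z 2.5
```

```bash
python3 -m handwheel '[{"grip":2.5,"tx":0,"ty":0.1,"tz":0,"yaw":0},{"grip":2.5,"tx":0,"ty":0,"tz":0,"yaw":0},{"grip":2.5,"tx":0,"ty":0,"tz":0,"yaw":0}]' 20
python3 -c "
from tgt import *
now(1,.012)"
```

```text
t: 22.85
eef_pos: [0.5638, 0.1935, 0.0877]
tool_rot: [-0.0, 0.999, 0.052, 0.001]
contact_force: [1.6, -6.1, 3.5]
gripper_width: 0.36
t22.85 p [563.8 193.5  87.7] yAng -84.02 tilt [ 0.002 -0.    -1.   ] F [ 1.65 -6.14  3.48] M [-0.61 -0.09 -0.13] g 30.7mm q [-0.7   0.54  0.36  1.89 -0.26  0.76 -0.1 ]
mill grip x 45.5 y 0.5 z 109.2 | sprung tip y 106.5 z 107.3 | fixed tip y -95.4 z 110.8 | tube corner y -79.2 z 94.5 | F mill x 1.0 y -6.3 z 3.5
```

```bash
python3 - <<'E'
from t3 import *
def run(n,E,z0):
    c,T=load(n)
    def res(s):
        x0,psi,th,b=s; o,G,ax=model(z0,x0,psi,th,c,T); k=np.argsort([o[0,0,0],o[0,1,0]]); r=[]
        for j,col,sg in ((k[0],1,1),(k[1],2,-1)):
            u=o[:,j]; i=np.argsort(u[:,1]); r+=list(np.interp(E[:,0],u[i,1],u[i,0])+sg*b-E[:,col])
        return np.array(r)
    o=least_squares(res,[0,0,0,0],loss="cauchy",f_scale=.3); s=o.x
    _,G,ax=model(z0,s[0],s[1],s[2],c,T); print(n,z0,"x0 %.2f psi %.2f th %.2f b %.2f cost %.2f"%(s[0]*1e3,*np.degrees(s[1:3]),s[3],o.cost),"world pitch %.2f"%np.degrees(np.arcsin(-ax[2])),"heading %.2f"%np.degrees(np.arctan2(ax[1],ax[0])),"fixed z %.1f sprung tip z %.1f"%((G-.096*ax)[2]*1e3,(G+.102*ax)[2]*1e3))
E=edges("w3",(268,284),(350,366),range(90,160,6)); run("w3",E,-.0025)
E=edges("w11",(270,285),(346,362),range(96,190,6))
for z in(-.002,-.0025,-.0035): run("w11",E,z)
E
python3 -c "
from tgt import *
now(1,.012)"
```

```text
w3 -0.0025 x0 0.29 psi 0.15 th 0.12 b -0.18 cost 0.12 world pitch 0.12 heading 106.23 fixed z 102.0 sprung tip z 101.6
w11 -0.002 x0 0.31 psi -0.15 th 3.19 b 1.07 cost 0.10 world pitch 3.21 heading 96.06 fixed z 114.4 sprung tip z 103.3
w11 -0.0025 x0 0.31 psi -0.15 th 3.21 b 1.22 cost 0.10 world pitch 3.23 heading 96.06 fixed z 114.9 sprung tip z 103.8
w11 -0.0035 x0 0.31 psi -0.15 th 3.24 b 1.54 cost 0.10 world pitch 3.26 heading 96.06 fixed z 116.0 sprung tip z 104.7
t22.85 p [563.8 193.5  87.7] yAng -84.02 tilt [ 0.002 -0.    -1.   ] F [ 1.65 -6.14  3.48] M [-0.61 -0.09 -0.13] g 30.7mm q [-0.7   0.54  0.36  1.89 -0.26  0.76 -0.1 ]
mill grip x 45.5 y 0.5 z 109.2 | sprung tip y 106.5 z 107.3 | fixed tip y -95.4 z 110.8 | tube corner y -79.2 z 94.5 | F mill x 1.0 y -6.3 z 3.5
```

```bash
python3 -m handwheel '[{"grip":2.5,"tx":0,"ty":0,"tz":0.05,"yaw":0},{"grip":2.5,"tx":0,"ty":0,"tz":0,"yaw":0},{"grip":2.5,"tx":0,"ty":0,"tz":0,"yaw":0}]' 20
python3 -c "
from tgt import *
now(1,.012)"
python3 -m handwheel '[{"grip":2.5,"tx":0,"ty":0,"tz":0.05,"yaw":0},{"grip":2.5,"tx":0,"ty":0,"tz":0,"yaw":0},{"grip":2.5,"tx":0,"ty":0,"tz":0,"yaw":0}]' 20
python3 -c "
from tgt import *
now(1,.012)"
python3 -m handwheel '[{"grip":2.5,"tx":0,"ty":0,"tz":0.05,"yaw":0},{"grip":2.5,"tx":0,"ty":0,"tz":0,"yaw":0},{"grip":2.5,"tx":0,"ty":0,"tz":0,"yaw":0}]' 20
python3 -c "
from tgt import *
now(1,.012)"
```

```text
t: 23.15
eef_pos: [0.5638, 0.1936, 0.0873]
tool_rot: [-0.0, 0.999, 0.052, 0.001]
contact_force: [0.6, -6.5, 3.9]
gripper_width: 0.356
t23.15 p [563.8 193.6  87.3] yAng -84.00 tilt [ 0.003 -0.    -1.   ] F [ 0.62 -6.52  3.94] M [-0.68 -0.09 -0.02] g 30.4mm q [-0.7   0.54  0.35  1.89 -0.26  0.76 -0.1 ]
mill grip x 45.6 y 0.6 z 108.8 | sprung tip y 106.5 z 107.0 | fixed tip y -95.4 z 110.5 | tube corner y -79.1 z 94.2 | F mill x -0.1 y -6.5 z 3.9
t: 23.45
eef_pos: [0.5637, 0.1934, 0.0867]
tool_rot: [-0.0, 0.999, 0.052, 0.001]
contact_force: [-0.0, -7.1, 3.8]
gripper_width: 0.357
t23.45 p [563.7 193.4  86.7] yAng -83.99 tilt [ 0.002 -0.    -1.   ] F [-0.01 -7.06  3.78] M [-0.8  -0.02  0.09] g 30.5mm q [-0.7   0.54  0.35  1.89 -0.26  0.76 -0.1 ]
mill grip x 45.4 y 0.4 z 108.2 | sprung tip y 106.4 z 106.3 | fixed tip y -95.6 z 109.9 | tube corner y -79.3 z 93.6 | F mill x -0.8 y -7.0 z 3.8
t: 23.75
eef_pos: [0.5638, 0.1925, 0.086]
tool_rot: [0.0, 0.999, 0.052, 0.001]
contact_force: [1.7, -7.4, 1.7]
gripper_width: 0.355
t23.75 p [563.8 192.5  86. ] yAng -84.05 tilt [ 0.002  0.001 -1.   ] F [ 1.66 -7.44  1.75] M [-1.11 -0.2  -0.05] g 30.3mm q [-0.7   0.54  0.35  1.89 -0.26  0.75 -0.1 ]
mill grip x 45.4 y -0.5 z 107.5 | sprung tip y 105.5 z 105.6 | fixed tip y -96.5 z 109.1 | tube corner y -80.2 z 92.8 | F mill x 0.9 y -7.6 z 1.7
```

```bash
python3 -m handwheel '[{"grip":2.5,"tx":0,"ty":0,"tz":0.03,"yaw":0},{"grip":2.5,"tx":0,"ty":0.1,"tz":0,"yaw":0},{"grip":2.5,"tx":0,"ty":0.1,"tz":0,"yaw":0},{"grip":2.5,"tx":0,"ty":0,"tz":0,"yaw":0},{"grip":2.5,"tx":0,"ty":0,"tz":0,"yaw":0}]' 20
python3 -c "
from tgt import *
now(1,.012)"
python3 -m handwheel '[{"grip":2.5,"tx":0,"ty":0.1,"tz":0,"yaw":0},{"grip":2.5,"tx":0,"ty":0.1,"tz":0,"yaw":0},{"grip":2.5,"tx":0,"ty":0,"tz":0,"yaw":0},{"grip":2.5,"tx":0,"ty":0,"tz":0,"yaw":0}]' 20
python3 -c "
from tgt import *
now(1,.010)"
```

```text
t: 24.25
eef_pos: [0.5639, 0.1908, 0.0857]
tool_rot: [0.0, 0.999, 0.052, 0.001]
contact_force: [1.1, -6.8, 1.6]
gripper_width: 0.357
t24.25 p [563.9 190.8  85.7] yAng -84.03 tilt [ 0.002  0.    -1.   ] F [ 1.11 -6.81  1.6 ] M [-0.96 -0.15 -0.04] g 30.5mm q [-0.7   0.54  0.35  1.89 -0.26  0.75 -0.09]
mill grip x 45.4 y -2.2 z 107.2 | sprung tip y 103.8 z 105.3 | fixed tip y -98.2 z 108.9 | tube corner y -81.9 z 92.6 | F mill x 0.4 y -6.9 z 1.6
t: 24.65
eef_pos: [0.5641, 0.1891, 0.0857]
tool_rot: [-0.0, 0.999, 0.052, 0.001]
contact_force: [1.3, -6.3, 1.9]
gripper_width: 0.354
t24.65 p [564.1 189.1  85.7] yAng -84.03 tilt [ 0.002  0.    -1.   ] F [ 1.32 -6.28  1.88] M [-0.76 -0.13 -0.09] g 30.2mm q [-0.7   0.54  0.35  1.89 -0.26  0.75 -0.09]
mill grip x 45.4 y -3.9 z 107.2 | sprung tip y 104.1 z 105.3 | fixed tip y -99.9 z 108.9 | tube corner y -83.6 z 92.6 | F mill x 0.6 y -6.4 z 1.9
```

```bash
python3 -m handwheel '[{"grip":2.5,"tx":0,"ty":0.1,"tz":0,"yaw":0},{"grip":2.5,"tx":0,"ty":0.1,"tz":0,"yaw":0},{"grip":2.5,"tx":0,"ty":0.1,"tz":0,"yaw":0},{"grip":2.5,"tx":0,"ty":0.1,"tz":0,"yaw":0},{"grip":2.5,"tx":0,"ty":0,"tz":0,"yaw":0}]' 20
python3 -c "
from tgt import *
now(1,.005)"
python3 -m handwheel '[{"grip":2.5,"tx":0,"ty":0.1,"tz":0,"yaw":0},{"grip":2.5,"tx":0,"ty":0,"tz":0,"yaw":0},{"grip":2.5,"tx":0,"ty":0,"tz":0,"yaw":0}]' 20
python3 -c "
from tgt import *
now(1,.005)"
```

```text
t: 25.15
eef_pos: [0.5646, 0.1856, 0.0857]
tool_rot: [-0.0, 0.999, 0.052, 0.001]
contact_force: [1.6, -6.0, 2.4]
gripper_width: 0.358
t25.15 p [564.6 185.6  85.7] yAng -84.01 tilt [ 0.002 -0.    -1.   ] F [ 1.61 -5.98  2.4 ] M [-0.62 -0.19 -0.03] g 30.5mm q [-0.69  0.54  0.35  1.89 -0.26  0.75 -0.08]
mill grip x 45.4 y -7.4 z 107.2 | sprung tip y 105.6 z 105.3 | fixed tip y -103.4 z 108.9 | tube corner y -87.1 z 92.6 | F mill x 1.0 y -6.1 z 2.4
t: 25.45
eef_pos: [0.5646, 0.1849, 0.0856]
tool_rot: [-0.0, 0.999, 0.052, 0.001]
contact_force: [2.5, -4.1, 1.8]
gripper_width: 0.356
t25.45 p [564.6 184.9  85.6] yAng -83.99 tilt [ 0.002 -0.001 -1.   ] F [ 2.53 -4.05  1.79] M [-0.39 -0.26 -0.11] g 30.4mm q [-0.69  0.54  0.35  1.89 -0.26  0.75 -0.08]
mill grip x 45.4 y -8.1 z 107.1 | sprung tip y 104.9 z 105.1 | fixed tip y -104.1 z 108.8 | tube corner y -87.8 z 92.5 | F mill x 2.1 y -4.3 z 1.8
```

```bash
python3 -m handwheel '[{"grip":2.5,"tx":0,"ty":0,"tz":-0.05,"yaw":0},{"grip":2.8,"tx":0,"ty":0,"tz":0,"yaw":0},{"grip":3.3,"tx":0,"ty":0,"tz":0,"yaw":0},{"grip":4,"tx":0,"ty":0,"tz":0,"yaw":0},{"grip":5,"tx":0,"ty":0,"tz":0,"yaw":0}]' 20
python3 -m handwheel '[{"grip":5.5,"tx":0,"ty":0,"tz":0,"yaw":0},{"grip":5.5,"tx":0,"ty":0,"tz":0,"yaw":0},{"grip":5.5,"tx":0,"ty":0,"tz":0,"yaw":0},{"grip":5.5,"tx":0,"ty":0,"tz":0,"yaw":0}]' 20
python3 - <<'E'
from tgt import *
now(1,.004); wrist('w12')
im=cv2.imread('pics/w12.png'); g=cv2.GaussianBlur(cv2.cvtColor(im,cv2.COLOR_BGR2GRAY).astype(float),(0,0),1)
for n in ('w11','w12'):
    g=cv2.GaussianBlur(cv2.cvtColor(cv2.imread(f'pics/{n}.png'),cv2.COLOR_BGR2GRAY).astype(float),(0,0),1); gy=np.gradient(g,axis=0)
    print(n,[int(50+np.argmax(np.abs(gy[50:110,k]))) for k in(290,296,302,334,340)])
E
```

```text
t: 25.95
eef_pos: [0.5631, 0.1861, 0.0854]
tool_rot: [-0.001, 0.999, 0.054, -0.0]
contact_force: [0.4, 0.6, -0.7]
gripper_width: 0.581
t: 26.35
eef_pos: [0.5634, 0.1848, 0.0854]
tool_rot: [-0.0, 0.999, 0.053, -0.0]
contact_force: [-0.2, 0.1, -0.4]
gripper_width: 0.646
t26.35 p [563.4 184.8  85.4] yAng -83.94 tilt [-0. -0. -1.] F [-0.21  0.1  -0.4 ] M [ 0.02 -0.04 -0.01] g 55.2mm q [-0.69  0.54  0.35  1.89 -0.26  0.75 -0.08]
mill grip x 44.2 y -8.1 z 106.9 | sprung tip y 105.9 z 104.9 | fixed tip y -104.1 z 108.5 | tube corner y -87.8 z 92.3 | F mill x -0.2 y 0.1 z -0.4
w11 [80, 79, 53, 79, 80]
w12 [70, 50, 50, 50, 51]
```

```bash
python3 -m handwheel '[{"grip":5.5,"tx":0,"ty":0,"tz":-1,"yaw":0},{"grip":5.5,"tx":0,"ty":0,"tz":-2,"yaw":0},{"grip":5.5,"tx":0,"ty":0,"tz":-3,"yaw":0},{"grip":5.5,"tx":0,"ty":0,"tz":-4,"yaw":0},{"grip":5.5,"tx":0,"ty":0,"tz":-4,"yaw":0}]' 20
python3 -m handwheel '[{"grip":5.5,"tx":0,"ty":0,"tz":0,"yaw":-8.5},{"grip":5.5,"tx":0,"ty":0,"tz":0,"yaw":-8.5},{"grip":5.5,"tx":0,"ty":0,"tz":0,"yaw":-8.5},{"grip":5.5,"tx":0,"ty":0,"tz":0,"yaw":-8.5},{"grip":5.5,"tx":0,"ty":0,"tz":0,"yaw":-8.5}]'
python3 -m handwheel '[{"grip":5.5,"tx":0,"ty":0,"tz":0,"yaw":-8.5},{"grip":5.5,"tx":0,"ty":0,"tz":0,"yaw":-8.5},{"grip":5.5,"tx":0,"ty":0,"tz":0,"yaw":-8.5},{"grip":5.5,"tx":0,"ty":0,"tz":0,"yaw":-8.5},{"grip":5.5,"tx":0,"ty":0,"tz":0,"yaw":-8.5}]'
python3 -c "
from tgt import *
go([.600,.198,.185],6)"
```

```text
t: 26.9
eef_pos: [0.5631, 0.1845, 0.2273]
tool_rot: [0.0, 0.999, 0.053, -0.0]
contact_force: [1.0, 0.8, -0.3]
gripper_width: 0.646
t: 27.4
eef_pos: [0.5635, 0.1846, 0.2262]
tool_rot: [0.0, 0.91, 0.414, 0.0]
contact_force: [0.1, 0.5, -0.3]
gripper_width: 0.646
t: 27.9
eef_pos: [0.5635, 0.1845, 0.2262]
tool_rot: [0.0, 0.699, 0.716, 0.0]
contact_force: [-0.7, 0.1, -0.0]
gripper_width: 0.648
t27.90 p [563.5 184.5 226.2] yAng 1.39 tilt [-0.     0.001 -1.   ] F [-0.73  0.06 -0.01] M [-0.02  0.   -0.  ] g 55.4mm q [-0.52  0.35  0.12  1.77 -0.05  1.03  1.22]
shift now-axes cm [1.26 3.68 4.12] yaw -4.61
shift turned-axes cm [0.96 3.77 4.12]
```

```bash
python3 -m handwheel '[{"grip":5.5,"tx":0.5,"ty":1.9,"tz":0,"yaw":-4.6},{"grip":5.5,"tx":0.5,"ty":1.9,"tz":0,"yaw":0},{"grip":5.5,"tx":0,"ty":0,"tz":2,"yaw":0},{"grip":5.5,"tx":0,"ty":0,"tz":2,"yaw":0},{"grip":5.5,"tx":0,"ty":0,"tz":0,"yaw":0}]' 20
python3 -m handwheel '[{"grip":5.5,"tx":0,"ty":0,"tz":0,"yaw":0},{"grip":5.5,"tx":0,"ty":0,"tz":0,"yaw":0}]'
python3 - <<'E'
from h import *
st(); c,T=wrist("w13"); im=c["image"]; t=read_camera("top")["image"]; cv2.imwrite("pics/top1.png",t)
a=cv2.convertScaleAbs(cv2.resize(im[60:220,140:500],(796,354),interpolation=cv2.INTER_CUBIC),alpha=1.4)
b=cv2.resize(t[90:300,130:500],(398,226),interpolation=cv2.INTER_CUBIC); s=cv2.resize(read_camera("scene")["image"][140:270,200:420],(398,226),interpolation=cv2.INTER_CUBIC)
cv2.imwrite("pics/fin.png",np.vstack([a,np.hstack([b,s])]))
d=cv2.absdiff(cv2.imread("pics/top0.png"),t).max(2)>60
n,l,st_,ce=cv2.connectedComponentsWithStats(cv2.morphologyEx(d.astype(np.uint8),cv2.MORPH_CLOSE,np.ones((5,5))))
print([(st_[i][:5].tolist()) for i in range(1,n) if st_[i][4]>15])
E
```

```text
t: 28.4
eef_pos: [0.5991, 0.1962, 0.1833]
tool_rot: [-0.001, 0.671, 0.741, -0.002]
contact_force: [0.0, 0.4, 0.8]
gripper_width: 0.645
t: 28.6
eef_pos: [0.6015, 0.1971, 0.187]
tool_rot: [0.0, 0.671, 0.741, 0.001]
contact_force: [0.1, 0.0, 0.6]
gripper_width: 0.645
t28.60 p [601.5 197.1 187. ] yAng 5.65 tilt [ 0.001  0.002 -1.   ] F [0.15 0.04 0.62] M [0.   0.11 0.  ] g 55.0mm q [-0.5   0.45  0.11  1.71 -0.06  0.98  1.3 ]
[[176, 113, 48, 62, 1197], [138, 124, 13, 28, 55], [164, 173, 7, 3, 16], [175, 182, 9, 14, 60], [217, 183, 26, 5, 49], [348, 192, 63, 25, 313], [142, 231, 71, 104, 2198], [40, 281, 100, 119, 3243], [215, 334, 27, 22, 296], [177, 364, 63, 32, 914], [33, 379, 15, 21, 129], [264, 387, 12, 13, 70]]
```

View pics/fin.png

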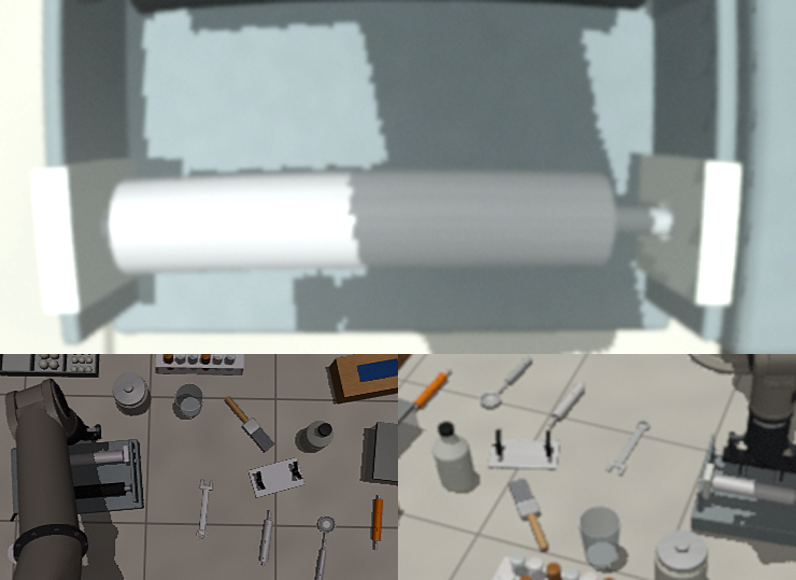

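Run:
```python
from tgt import *
c,T=load("w13"); cs,sn=np.cos(S[2]),np.sin(S[2])
def m(u,v,z):
    p=atz(c,(140+u/2.211,60+v/2.211),z,T)-[S[0],S[1],0]; return np.round([cs*p[0]+sn*p[1],-sn*p[0]+cs*p[1]],4)*1e3
for z in(.108,.115,.122): print(z,"fixed-side tube end",m(109,222,z),"sprung-side",m(615,218,z))
print("carrier inner top edges",m(72,240,.140),m(703,235,.138))
print("axis col centre x:",m(200,(172+272)/2,.110),m(560,(174+264)/2,.108))
```

```text
0.108 fixed-side tube end [ 44. -96.] sprung-side [44.7 76.2]
0.115 fixed-side tube end [ 43.2 -92.9] sprung-side [43.8 73.8]
0.122 fixed-side tube end [ 42.4 -89.9] sprung-side [43.  71.5]
carrier inner top edges [ 45.1 -95. ] [45.4 95.2]
axis col centre x: [ 45.1 -62.1] [45.4 56.9]
```

```bash
python3 -c "
from station import *
print(hand_in())"
```

```text
the job is handed in; nothing more can be done
None
```

The idler is back in the mill, with its sprung journal in the left (+y) cup and its fixed journal in the right (-y) cup. The job was handed in at about 29 s on the robot's clock.

**What I did:**
- I gripped the roller at its middle and tipped it about 13° on the rest, so the sprung end pointed down.
- I slid the sprung tip down the left carrier's face, pressing at 3 to 4 N, until it dropped into the cup.
- I pressed the spring in about 16 mm (9 to 10 N) and swung the roller level. The fixed journal first met the right carrier's face with about 2.5 N, too high. I lowered it until it slipped in, followed it to about 1 mm short of home, let go and backed away.

**Last checks:**
- **Seating:** the wrist picture puts the tube's ends at -89.5 and +71.2 mm along the mill, against about -89 and +71 mm for a seated roller. It also puts the axis at x = 45.1 to 45.4 mm, against the specified 45 mm.
- **Contact:** the wrist force read about zero right after letting go and 0.6 N or less at the last check, with the gripper clear above the mill.
- **Bystanders:** the before-and-after comparison of the top camera showed changes only at the rest, the mill and the robot with its shadow. In that last picture the arm hid the tin.

**What disagreed:**
- The tube-edge tilt fits were off by several degrees against shadowed backgrounds, so I found the final heights by feel.
- The tube's end briefly touched the right carrier with about 5 N on the way in. I raised and shifted the roller to clear it.

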